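Pack the bench carrier and drop its gate latch

ROBOT

A 6-joint arm with a two-finger parallel gripper is mounted at the origin on a cart in front of the work surface, level with it; the furniture and walls round the work are solid. World frame = base frame: x ahead of the robot, y to its left, z up, the work surface at z = 0. Lengths are in mm, angles in degrees, forces in N, time in s.
With the tool pointing down it reaches from about 350 to 850 mm from the base axis. Payload 8.1 kg.
Tool frame: the origin (TCP) lies midway between the tips of the shut fingers; the grasp point (between the pads) lies 19 mm behind it; z points along the fingers, y is the direction in which the jaws open and shut (so a half turn about z gives the same grasp; the last joint's range is limited). The gripper opens to 85 mm and grips with 20 to 120 N. Pads are 22 mm wide; open, the fingers measure 114 mm over their backs; the gripper's body (76 mm by 85 mm) begins 54 mm behind the grasp point. The pads swing forward as they close: fully open they stand 13 mm farther back than shut.
Start: joints at [-69.408, 7.471, 85.268, -0, 87.261, -4.893], TCP at [258.186, -541.614, 231.292] pointing down, gripper open.
Joint ranges: [-169.43, 169.43], [-51.17, 129.36], [1.28, 143.12], [-76.62, 256.62], [0, 156.53], [-152.29, 152.29]. Speed limits (degrees/s): [136.94, 136.94, 159.86, 180, 180, 180].

INTERFACE

Orientations are given as [roll, pitch, yaw] about the fixed x, y, z axes, in that order (R = Rz(yaw) Ry(pitch) Rx(roll)).
In Python, from bench import r gives the robot as it stands.
- The arm moves only by the tool carry_out, never from a script. Its argument "increments" is a list of rows, each a list of 3 entries, a list of its own where there are three numbers: the shift along the tool's x, y, z in m, then the turn, a rotation vector about the tool's x, y, z in rad, then the closure, from 0 (fully open) to 1 (shut). A call has 1 to 12 rows; each row shifts and turns the pose as measured when the row begins, along the tool's axes as they then stand; what a row does not reach is not made up. A row lasts 1/10 s, in which the tool goes at most 50 mm and 8.59 degrees, less where a joint would pass 70% of its speed; a pose out of reach is approached as far as the arm can. A call with a gripper value outside its range is refused whole. The fingers move at their own pace and stop on an object; "newtons" is the grip in N (left out, the last holds). Time passes only in rows, so rows that do not move let the fingers close. It gives the time, the measured TCP pose, the force and the opening at its end, in the units of the state.
- r.sense(): the state, without advancing time (a new reading comes with each control period).
- r.snapshot(name): name is "scene" or "top" or "wrist"; returns a dict with "image" (384x512x3 uint8, blue, green, red), "vertical_fov" (degrees; the focal length in pixels is half the picture's height over the tangent of half this angle, whatever the lens; pixels are square), "cx", "cy" (the principal point, pixels), "k1" (the pictures are not rectified: a ray, as slopes to the right and down, at radius r is drawn at 1 + k1 r^2 times it, then the intrinsics apply), "rvec" (rotation vector, rad) and "tvec" (3), from world to camera coordinates, as OpenCV has them. Camera axes: x right, y down, z forward; pixel columns grow to the right and rows downward; lengths in mm; the calibration is good to about 2 mm. A picture is of the moment at which its call begins. There is no depth.
- r.hand_in(): hands the job in, once; it reports no verdict.
The state is a dict: "time": time; "joint_pos": joint angles; "qd": joint speeds; "joint_efforts": joint torques, N m; "tool_pos": TCP position; "tcp_rot": TCP orientation; "ft_force": force on the tool from outside, world axes, zero at the start; "wrist_torque": the same for the moment, N m; "finger_gap": finger opening in mm.
Only numpy, scipy, OpenCV 4.12 (cv2) and the standard library are available. Lean on these libraries where they do the work, as an engineer would, in place of code of your own. Each camera call takes 0.05 s, during which the arm holds its last target.

TASK

Pack the carrier tray for the field kit while its blue gate stands open: push the box of pipette tips square and flush into the corner of the far and left walls, with its long side along the far wall, and stand every squeeze bottle on the bench upright on the carrier's floor. Then lift the latch bar by its orange post, swing the gate shut with the bar held clear above the keeper, and let the bar drop into the keeper's notch so that the gate is held. Leave the dropping bottle, the beaker and the label roll where they are.

Things in the scene. Friction and masses are not known exactly. Their poses are not given: they have to be found in the camera images.
- carrier: Aluminium tray, grey floor, fixed. Origin: middle of the inner area, on the bench; x to the far wall, y to the left wall, z up; yaw varies +-0.15. Inside x +-87.5 mm, y +-110 mm; floor top z = 6 mm; walls far (+x), near (-x), left (+y): 8 mm thick, tops z = 36 mm; the right side (-y) is the gate. A keeper stands outside the far right corner (x 95 to 130, y -140 to -98, top z = 37 mm).
- gate (a joint): Angle of the blue gate (rad) about the upright hinge at the near right corner: 0 = shut, along the carrier's x; grows to 1.3 as its free far end swings outward (-y). At angle q the line from hinge to free end is the carrier's x axis turned by -q about z. Starts at 0.6 to 1.0; light friction (0.04 N m), stays where left. Panel 188 mm long, 8 mm thick, top z = 36 mm.
- gate_hinge (a point): Point on the gate's vertical hinge axis, at carrier x = -93.5, y = -116 mm, 29 mm above the bench.
- latch_bar (a joint): Angle (rad) of the dark steel latch bar on the gate's outer (-y) face: 0 = level, at its lower stop; grows as its free end is lifted, up to 0.9; falls back by its weight (0.12 kg). Gate shut and bar at 0: it lies in the keeper's notch. A lowered bar strikes the keeper's lip from outside and stops the gate; it passes over at angles above 0.17.
- bar_pivot (a point): Pivot of the bar: on the gate, 100 mm from its hinge along the gate, 9.5 mm outside its middle plane, 29 mm above the bench. The pivot axis is level and normal to the gate. Bar 14 mm high, 7.5 mm thick, reaching 155 mm beyond the pivot, past the gate's free end.
- latch_grip (a point): Point to grip, on the axis of the orange round post that stands up from the bar near its free end: post 16 mm in diameter, top 86 mm above the bench when the bar is down (upright then). The point is 142 mm from the pivot along the bar, 39 mm above the bar's middle line, 18 mm below the post's top.
- keeper_notch (a point): Middle of the keeper's notch, 29 mm above the bench: a slot 16 mm wide, running along the carrier's x, between an inner prong and an outer lip, each 20 mm long with top z = 37 mm; seat z = 21.5 mm. The lip stands 15 mm above the underside of a lowered bar.
- tip_box: Blue box of pipette tips, clear lid fixed shut, 0.08 to 0.15 kg; solid part x -35 to +33, y -59 to +59, height 67 mm. Origin: centre of the underside; long side along y. Starts in the carrier, askew by up to 0.25 rad and out of the corner. Flush in the corner its origin is at carrier x = 54, y = 51 mm.
- buffer_4: White squeeze bottle, red cap and pointed nozzle, 46 mm in diameter (straight wall up to about 75 mm), 124 mm tall, 0.12 kg. Origin: centre of the underside, z along the bottle. Two or all three squeeze bottles are present, standing on the bench left of the carrier.
- buffer_7: As buffer_4, with a green cap, 0.11 kg.
- buffer_9: As buffer_4, with a blue cap, 0.07 kg.
- drop_bottle: White dropping bottle, 71 mm in diameter, 212 mm tall, a bystander on the left. Origin: centre of the underside.
- beaker_100: Empty glass beaker, 54 mm in diameter, 70 mm tall, a bystander on the far right. Origin: centre of the underside.
- label_roll: Roll of tape lying flat, 62 mm in diameter, 19 mm high, a bystander on the near left. Origin: centre of the underside.
Things that resemble listed ones, but are neither listed nor needed, are in the scene too. Leave any purple or yellow look-alike of the buffer_7 alone.

How it is judged (in metres and radians):
On the way, in this order (a step that is already met when the one before it is completed fails the run):
1. with the gate open, the tip box is square and flush in the corner and every squeeze bottle stands in the carrier (x of tip_box in the frame of carrier above 0.05 m and y of tip_box in the frame of carrier above 0.0465 m and angle between the x axis of tip_box and the x axis of carrier, either way round below 0.05 rad and angle between tip_box's own z axis and vertical below 0.05 rad and z of each of tip_box, buffer_4, buffer_7, buffer_9 in the frame of carrier below 0.012 m and x of buffer_4 in the frame of carrier between -0.08 and 0.08 m and y of buffer_4 in the frame of carrier between -0.1 and 0.1 m and z of each of buffer_4, buffer_7, buffer_9 in the frame of carrier above 0.002 m and angle between each of buffer_4, buffer_7, buffer_9's own z axis and vertical below 0.1 rad and x of buffer_7 in the frame of carrier between -0.08 and 0.08 m and y of buffer_7 in the frame of carrier between -0.1 and 0.1 m and x of buffer_9 in the frame of carrier between -0.08 and 0.08 m and y of buffer_9 in the frame of carrier between -0.1 and 0.1 m and value of joint gate above 0.25 rad), for 0.2 s.
2. the latch bar is lifted while the gate is not yet shut (value of joint latch_bar above 0.12 rad and value of joint gate above 0.06 rad), for 0.1 s.
At the end, for the whole second after the job is handed in: The tip box stands on the carrier's floor flush with the far and left walls (gaps below about 4 mm; within 0.05 rad of square); every squeeze bottle present stands upright on the carrier's floor; the gate is shut (below 0.04 rad) and the bar lies down in the notch (below 0.05 rad); all at rest (x of tip_box in the frame of carrier above 0.05 m and y of tip_box in the frame of carrier above 0.0465 m and angle between the x axis of tip_box and the x axis of carrier, either way round below 0.05 rad and angle between tip_box's own z axis and vertical below 0.05 rad and z of each of tip_box, buffer_4, buffer_7, buffer_9 in the frame of carrier below 0.012 m and x of buffer_4 in the frame of carrier between -0.08 and 0.08 m and y of buffer_4 in the frame of carrier between -0.1 and 0.1 m and z of each of buffer_4, buffer_7, buffer_9 in the frame of carrier above 0.002 m and angle between each of buffer_4, buffer_7, buffer_9's own z axis and vertical below 0.1 rad and x of buffer_7 in the frame of carrier between -0.08 and 0.08 m and y of buffer_7 in the frame of carrier between -0.1 and 0.1 m and x of buffer_9 in the frame of carrier between -0.08 and 0.08 m and y of buffer_9 in the frame of carrier between -0.1 and 0.1 m and value of joint gate below 0.04 rad and value of joint latch_bar below 0.05 rad and linear speed of each of buffer_4, buffer_7, buffer_9, tip_box below 0.03 m/s); the robot touches nothing.
It fails at once if the dropping bottle, the beaker or the label roll is moved by more than 30 mm (distance of any of drop_bottle, beaker_100, label_roll from where it was at the start of the episode above 0.03 m).
Of buffer_4, buffer_7, buffer_9 only 2 to 3 are there at a start; the rules pass over those that are not, and their reading is None.
At some moment in a run one of tip_box may be knocked a few centimetres aside while the robot is not near it.
It also fails if it takes over 210 s, if anything falls off the work surface, if the arm or the gripper's body presses on something with over 40 N, if the wrist force passes 120 N, or if a joint passes its speed limit or range.

## Working session

There is one attempt and no reset: what is moved stays moved. The work goes in short steps, Python scripts to look and compute and a tool call to move; the robot and the scene stay as the last step left them, time stands still between calls to the robot, and variables do not carry over. Pictures are saved under pics/ and viewed, and the job is handed in when it is done.

Besides the shell and the picture viewer there is one more tool, called after "Request:" as a command line: name --argument value ..., lists and objects as JSON in quotes. carry_out: Moves the arm, as the interface text tells. Its arguments: {"type":"object","properties":{"increments":{"type":"array"},"newtons":{"type":"number"}},"required":["increments"]}

```bash
ls; mkdir -p pics; cat > h.py <<'E'
import numpy as np, cv2
from bench import r
def snap(n,fn=None):
    s=r.snapshot(n)
    if fn: cv2.imwrite('pics/'+fn+'.png',s['image'])
    s['R']=cv2.Rodrigues(np.array(s['rvec'],float))[0]; s['t']=np.array(s['tvec'],float).ravel()
    s['f']=192/np.tan(np.radians(s['vertical_fov'])/2)
    return s
def ray(s,u,v):
    d=np.array([(u-s['cx'])/s['f'],(v-s['cy'])/s['f']]); x=d.copy()
    for _ in range(30): x=d/(1+s['k1']*(x@x))
    C=-s['R'].T@s['t']; D=s['R'].T@np.array([x[0],x[1],1]); return C,D/np.linalg.norm(D)
def onz(s,u,v,z):
    C,D=ray(s,u,v); return C+D*(z-C[2])/D[2]
def proj(s,P):
    p=s['R']@np.array(P,float)+s['t']; x=p[:2]/p[2]; x=x*(1+s['k1']*(x@x)); return x*s['f']+[s['cx'],s['cy']]
E
python3 - <<'E'
from h import *
for n in ['scene','top','wrist']:
    s=snap(n,n+'0'); print(n,s['vertical_fov'],s['k1'],-s['R'].T@s['t'],s['R'][2])
print(r.sense())
E
```

```text
pics
scene 54.969214498113715 -0.042987407093864914 [ 27.58445057 670.39956949 905.79021339] [ 0.44231292 -0.52001445 -0.73071489]
top 47.622949981551685 0.003816943481953386 [ 366.16211335   74.24950097 1554.2582717 ] [ 0.12725113  0.0115636  -0.99180312]
wrist 69.55257387078771 -0.06829476232377982 [ 324.11884591 -509.02560668  373.7731782 ] [-0.25972516 -0.12152361 -0.95800567]
{'time': 0.15, 'joint_pos': array([-6.94098832e+01,  7.50523203e+00,  8.53138380e+01,  7.10986847e-04,
        8.72589693e+01, -4.89333945e+00]), 'qd': array([-0.03427216, -0.07408537, -0.28635617, -0.04974536, -0.07107464,
        0.01245982]), 'joint_efforts': array([ 6.32080955e-04, -5.70062971e+01, -5.01157093e+01, -1.86463008e-04,
        9.57258482e-03, -8.19498496e-06]), 'tool_pos': array([ 258.0323994 , -541.24410315,  230.49535065]), 'tcp_rot': array([-1.79922306e+02, -7.36437388e-03,  2.54834168e+01]), 'ft_force': array([ 0.3792822 , -0.36016163, -0.2407998 ]), 'wrist_torque': array([-0.04011748, -0.02086265,  0.00522062]), 'finger_gap': 85.34180146894515}
```

View pics/scene0.png

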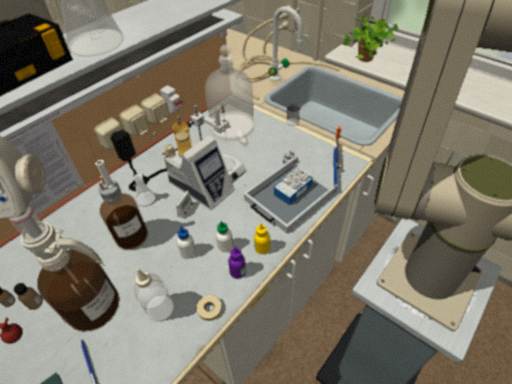

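View pics/top0.png

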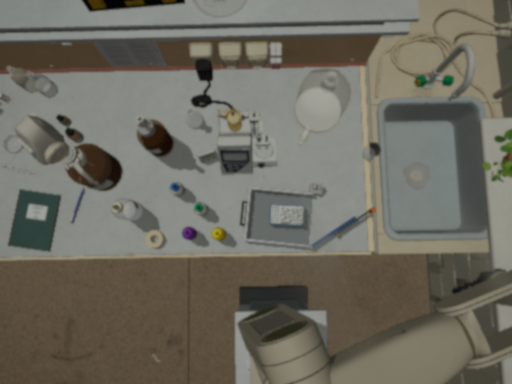

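View pics/wrist0.png

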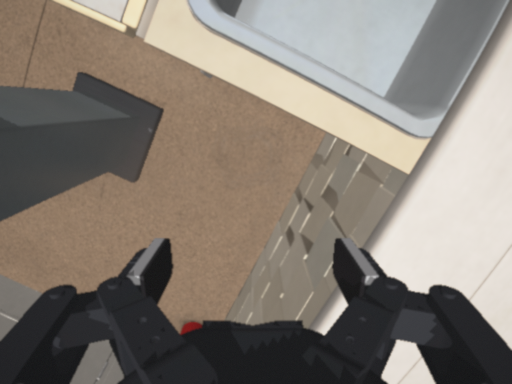

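The top view shows the carrier around (280,218), a blue-cap bottle (177,188), a green-cap bottle (201,209), purple (190,232) and yellow (219,233) decoys, and the gate with its orange post tip near (372,210). I'll crop closer to confirm these and to look for a red cap.

```bash
python3 - <<'E'
from h import *
a=cv2.imread('pics/top0.png')[165:260,100:385]; cv2.imwrite('pics/c1.png',cv2.resize(a,None,fx=2.8,fy=2.8,interpolation=cv2.INTER_CUBIC))
a=cv2.imread('pics/scene0.png')[120:330,120:360]; cv2.imwrite('pics/c2.png',cv2.resize(a,None,fx=2.8,fy=2.8,interpolation=cv2.INTER_CUBIC))
s=snap('top')
for n,u,v,z in [('blue',177,188,110),('green',201,209,110),('purple',190,232,110),('yellow',219,233,110),('roll',154,239,19),('drop',126,209,150)]: print(n,onz(s,u,v,z).round())
E
```

```text
blue [572. 342. 110.]
green [500. 261. 110.]
purple [424. 298. 110.]
yellow [419. 202. 110.]
roll [406. 439.  19.]
drop [501. 500. 150.]
```

View pics/c1.png

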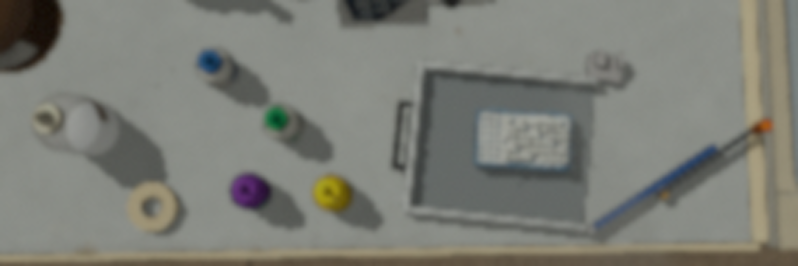

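View pics/c2.png

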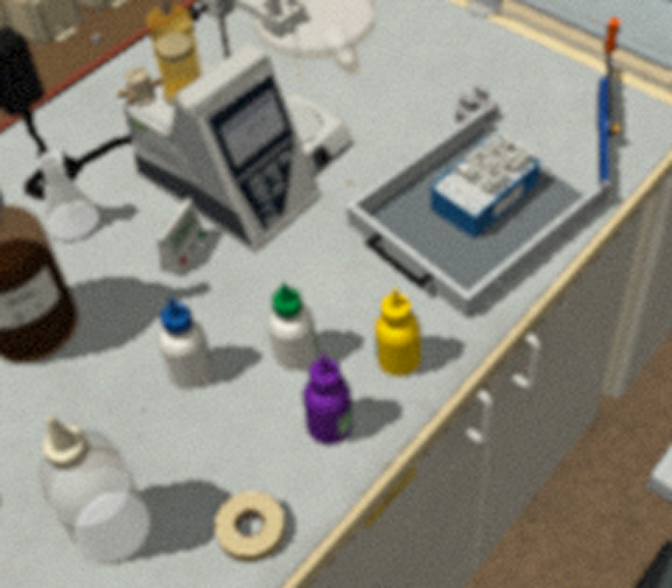

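```bash
python3 - <<'E'
from h import *
s=snap('top')
for n,x,y,z in [('FL',425,68,36),('NL',410,212,36),('NR',593,232,36),('FR',605,88,36),('gateend',715,150,36),('post',765,125,86),('box',478,112,67),('box',570,116,67),('box',568,168,67),('box',475,163,67),('benchedge',400,250,0)]:
    print(n,onz(s,100+x/2.8,165+y/2.8,z).round())
E
```

```text
FL [574.  91.  36.]
NL [394. 113.  36.]
NR [ 365. -112.   36.]
FR [ 544. -134.   36.]
gateend [ 464. -267.   36.]
post [ 490. -317.   86.]
box [514.  27.  67.]
box [507. -85.  67.]
box [443. -81.  67.]
box [451.  32.  67.]
benchedge [347. 127.   0.]
```

```bash
cat >> h.py <<'E'
from scipy.spatial.transform import Rotation as Ro
def plan(pos,rpy,vmax=40,amax=8):
    """print increments (tool axes, m/rad) from the present pose to target"""
    s=r.sense(); p=np.array(s['tool_pos']); A=Ro.from_euler('xyz',s['tcp_rot'],degrees=True); B=Ro.from_euler('xyz',rpy,degrees=True)
    rv=(A.inv()*B).as_rotvec(); d=np.array(pos,float)-p
    n=int(np.ceil(max(np.linalg.norm(d)/vmax,np.degrees(np.linalg.norm(rv))/amax,1)))
    loc=A.inv().apply(d)
    print('t',s['time'],'p',p.round(1),'rot',s['tcp_rot'].round(1),'F',s['ft_force'].round(1),'gap',round(s['finger_gap'],1))
    print('total shift mm (present tool axes)',loc.round(1),'turn deg',np.degrees(rv).round(1),'rows',n)
    print('first-row turn rad',(rv/n).round(3),' per-row shifts:')
    for i in range(n):
        Ri=A*Ro.from_rotvec(rv*i/n); print((Ri.inv().apply(d)/n/1000).round(4).tolist(),end=' ')
        if np.linalg.norm(rv)<0.02: break
    print()
E
python3 -c "
from h import *
plan([380,-20,300],[180,0,-7],45)"
```

```text
t 0.25 p [ 258.1 -541.4  230.8] rot [-179.9   -0.    25.5] F [0.6 0.1 0. ] gap 85.2
total shift mm (present tool axes) [ 334.4 -418.2  -68.8] turn deg [-0.1  0.  32.5] rows 12
first-row turn rad [-0.     0.     0.047]  per-row shifts:
[0.0279, -0.0349, -0.0057] [0.0262, -0.0361, -0.0057] [0.0245, -0.0373, -0.0057] [0.0227, -0.0384, -0.0057] [0.0208, -0.0395, -0.0057] [0.0189, -0.0404, -0.0057] [0.017, -0.0413, -0.0057] [0.015, -0.042, -0.0058] [0.013, -0.0427, -0.0058] [0.011, -0.0432, -0.0058] [0.009, -0.0437, -0.0058] [0.0069, -0.0441, -0.0058]
```

Request:
carry_out --increments '[[[0.02, -0.02, -0.03], [0, 0, 0.047], 0], [[0.026, -0.036, -0.01], [0, 0, 0.047], 0], [[0.024, -0.037, -0.006], [0, 0, 0.047], 0], [[0.023, -0.038, -0.006], [0, 0, 0.047], 0], [[0.021, -0.04, -0.006], [0, 0, 0.047], 0], [[0.019, -0.04, -0.006], [0, 0, 0.047], 0], [[0.017, -0.041, -0.006], [0, 0, 0.047], 0], [[0.015, -0.042, -0.006], [0, 0, 0.047], 0], [[0.013, -0.043, 0], [0, 0, 0.047], 0], [[0.011, -0.043, 0], [0, 0, 0.047], 0], [[0.009, -0.044, 0], [0, 0, 0.047], 0], [[0.007, -0.044, 0], [0, 0, 0.047], 0]]'

```text
time: 1.45
tool_pos: [385.7, -24.3, 309.6]
tcp_rot: [-179.8, -0.2, -8.7]
ft_force: [0.5, -0.1, 0.4]
finger_gap: 85.3
```

```bash
python3 -c "
from h import *
plan([380,-20,300],[180,0,-7],45)"
```

```text
t 1.45 p [385.7 -24.3 309.6] rot [-179.8   -0.2   -8.7] F [ 0.5 -0.1  0.4] gap 85.3
total shift mm (present tool axes) [-6.3 -3.4  9.5] turn deg [-0.2 -0.2 -1.7] rows 1
first-row turn rad [-0.003 -0.004 -0.03 ]  per-row shifts:
[-0.0063, -0.0034, 0.0095]
```

Tracking is good. Next is a still wrist picture.

Request:
carry_out --increments '[[[0, 0, 0], [0, 0, 0], 0], [[0, 0, 0], [0, 0, 0], 0]]'

```text
time: 1.65
tool_pos: [386.2, -18.5, 309.8]
tcp_rot: [-179.7, -0.3, -8.2]
ft_force: [-0.3, -0.5, 1.6]
finger_gap: 85.5
```

```bash
python3 -c "
from h import *
s=snap('wrist','w1'); np.save('w1.npy',{k:s[k] for k in s if k!='image'},allow_pickle=True)
print(-s['R'].T@s['t'])"
```

```text
[457.83589432 -28.53376409 453.53099367]
```

View pics/w1.png

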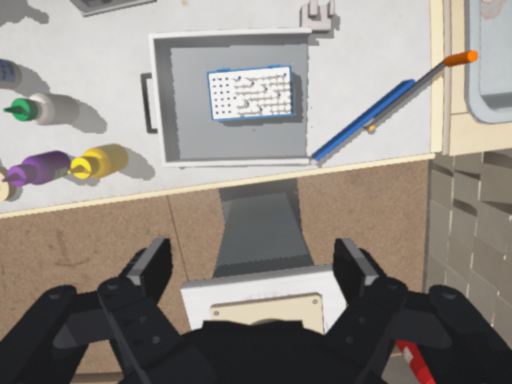

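The wrist view shows the carrier from (150,35) to (318,163), the box top from (207,65) to (293,120), the gate running from (315,158) to (413,82), and the post at (462,58). I'll zoom in to pick the corners.

```bash
python3 -c "
import cv2
a=cv2.imread('pics/w1.png')[20:175,135:335]; cv2.imwrite('pics/c3.png',cv2.resize(a,None,fx=3.8,fy=3.8,interpolation=cv2.INTER_CUBIC))
a=cv2.imread('pics/w1.png')[40:170,300:480]; cv2.imwrite('pics/c4.png',cv2.resize(a,None,fx=4,fy=4,interpolation=cv2.INTER_CUBIC))
"
```

```text
(no output)
```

View pics/c3.png

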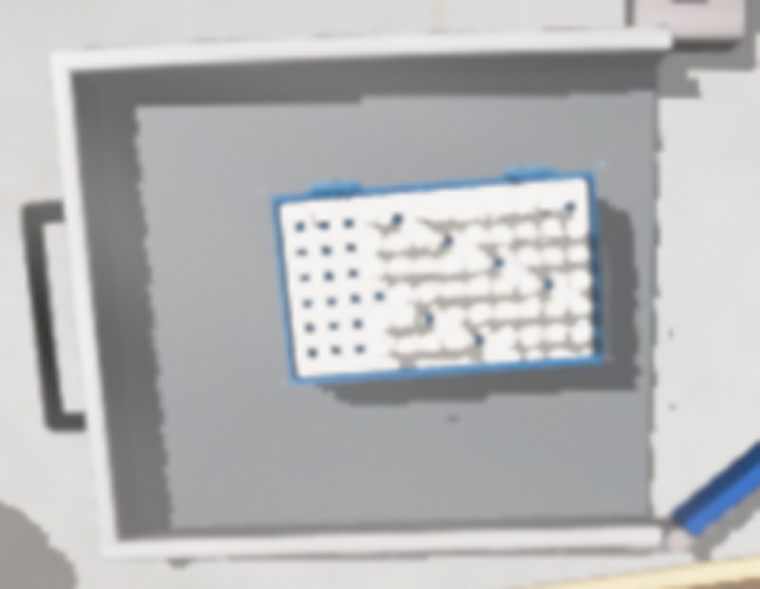

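View pics/c4.png

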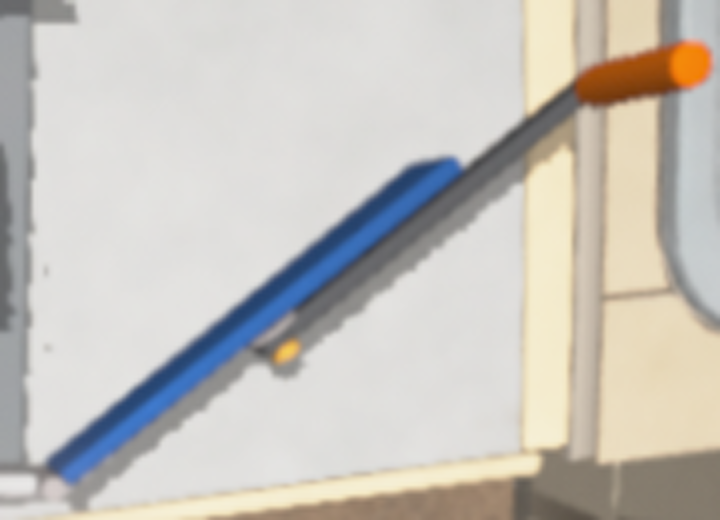

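```bash
cat >> h.py <<'E'
def car(P,c,yaw):
    d=np.array(P[:2])-c; return np.array([np.cos(yaw)*d[0]+np.sin(yaw)*d[1],-np.sin(yaw)*d[0]+np.cos(yaw)*d[1]])
E
python3 - <<'E'
from h import *
s=np.load('w1.npy',allow_pickle=True).item()
q=lambda x,y,z,f=3.8,o=(135,20): onz(s,o[0]+(x+.5)/f-.5,o[1]+(y+.5)/f-.5,z)
OFL=q(55,57,36);ONL=q(107,553,36);IFL=q(72,72,36);INL=q(118,538,36);FR=q(670,33,36);NRo=q(662,548,36)
for n in ['OFL','ONL','IFL','INL','FR','NRo']: print(n,eval(n).round(1))
print(np.linalg.norm(OFL-ONL),np.linalg.norm(IFL-INL),'expect 191,175')
pts=np.array([OFL,ONL,IFL,INL])[:,:2]; m=np.array([[95.5,118],[-95.5,118],[87.5,110],[-87.5,110]])
M=np.linalg.svd((m-m.mean(0)).T@(pts-pts.mean(0))); R=(M[0]@M[2]).T; yaw=np.arctan2(R[1,0],R[0,0]); c=pts.mean(0)-R@m.mean(0)
print('yaw',yaw,'c',c); 
yf=np.arctan2(*(OFL-FR)[[1,0]])-np.pi/2; print('yaw far wall',yf,'yaw left', np.arctan2(*(ONL-OFL)[[1,0]])-np.pi)
for z in (67,50,45): 
    b=[q(x,y,z) for x,y in [(275,200),(590,173),(602,360),(293,380)]]
    print(z,[np.linalg.norm(b[i]-b[(i+1)%4]).round(1) for i in range(4)], np.mean([car(x,c,yaw) for x in b],0), np.arctan2(*(b[0]-b[1])[[1,0]])-np.pi/2-yaw)
H=c+R@[-93.5,-116]; print('hinge',H)
q4=lambda x,y,z:q(x,y,z,4,(300,40))
P=q4(690,65,86); print('post',P, car(P,c,yaw)-[-93.5,-116])
d=car(P,c,yaw)-[-93.5,-116]; print('len',np.hypot(*d),'ang',-np.arctan2(d[1],d[0])-np.arctan2(9.5,242))
E
```

```text
OFL [581.2 100.7  36. ]
ONL [397.1 121.9  36. ]
IFL [575.1  95.5  36. ]
INL [402.5 116.   36. ]
FR [ 555.6 -122.1   36. ]
NRo [ 367.1 -101.2   36. ]
185.26757426283424 173.7536396438991 expect 191,175
yaw -0.11640463682031955 c [475.73671208  -4.68826863]
yaw far wall -0.11447123476145626 yaw left -0.11488316146181443
67 [np.float64(108.7), np.float64(62.9), np.float64(110.7), np.float64(61.1)] [  6.97449126 -21.9879404 ] 0.052875611621701304
50 [np.float64(113.5), np.float64(65.7), np.float64(115.6), np.float64(63.8)] [  7.94139948 -21.82190267] 0.05287561162170175
45 [np.float64(114.9), np.float64(66.5), np.float64(117.0), np.float64(64.6)] [  8.22578425 -21.77306804] 0.052875611621701527
hinge [ 369.39699716 -109.04398256]
post [ 490.08427216 -316.65214783   86.        ] [ 143.98255294 -192.18634988]
len 240.13864460102138 ang 0.8885828953063085
```

```bash
python3 - <<'E'
from h import *
t=snap('top','top1'); w=snap('wrist','w2')
def draw(s,c,yaw,f,o,fn):
    img=cv2.resize(s['image'],None,fx=f,fy=f,interpolation=cv2.INTER_CUBIC)
    R=np.array([[np.cos(yaw),-np.sin(yaw)],[np.sin(yaw),np.cos(yaw)]])
    for m in [(95.5,118,36),(-95.5,118,36),(87.5,110,36),(-87.5,110,36),(87.5,-110,6),(-87.5,-110,6),(95.5,-110,36),(-95.5,-110,36)]:
        p=proj(s,[*(np.array(c)+R@m[:2]),m[2]]); p=(p+.5)*f-.5; cv2.drawMarker(img,tuple(int(round(v)) for v in p),(0,0,255),cv2.MARKER_CROSS,9,1)
    cv2.imwrite('pics/'+fn+'.png',img[o[1]:o[1]+600,o[0]:o[0]+800])
draw(t,(475.7,-4.7),-.1155,6,(1350,1080),'d1'); draw(w,(475.7,-4.7),-.1155,4,(540,40),'d2')
E
```

```text
(no output)
```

View pics/d1.png

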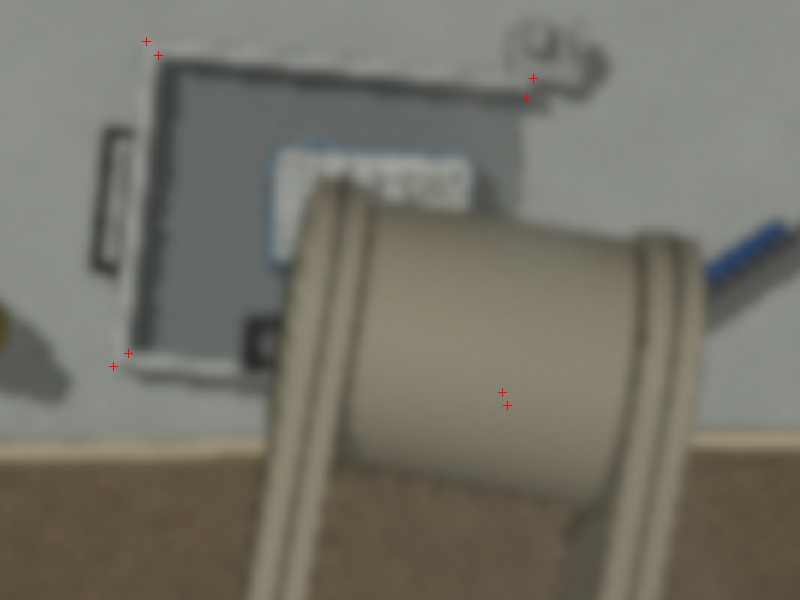

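View pics/d2.png

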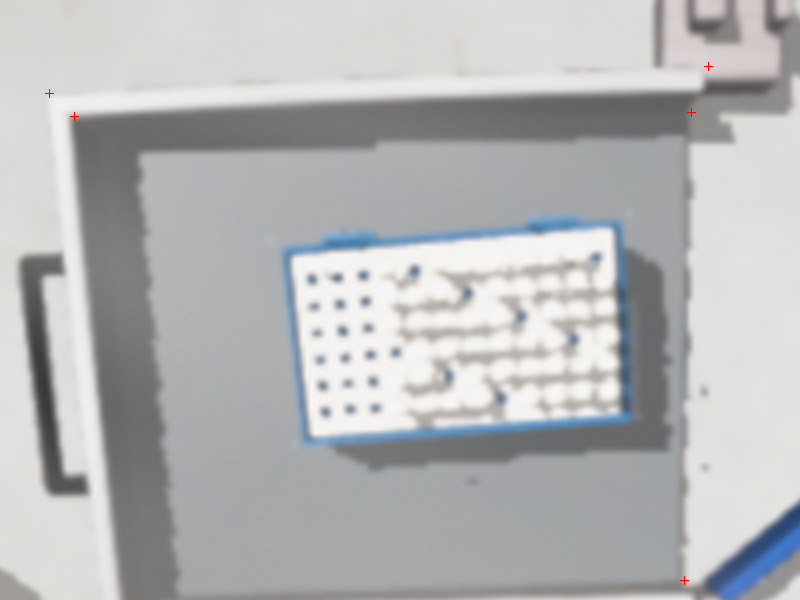

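```bash
python3 - <<'E'
from h import *
s=snap('scene')
img=cv2.imread('pics/scene0.png')
f=5
img=cv2.resize(img,None,fx=f,fy=f,interpolation=cv2.INTER_CUBIC)
yaw=-.1155
R=np.array([[np.cos(yaw),-np.sin(yaw)],[np.sin(yaw),np.cos(yaw)]])
for c,col in [((475.7,-4.7),(0,0,255)),((467,-13),(0,200,0))]:
  for m in [(95.5,118,36),(-95.5,118,36),(87.5,110,36),(-87.5,110,36)]:
    p=proj(s,[*(np.array(c)+R@m[:2]),m[2]]); p=(p+.5)*f-.5; cv2.drawMarker(img,tuple(int(round(v)) for v in p),col,cv2.MARKER_CROSS,9,1)
cv2.imwrite('pics/d3.png',img[680:1180,1180:1780])
E
```

```text
(no output)
```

View pics/d3.png

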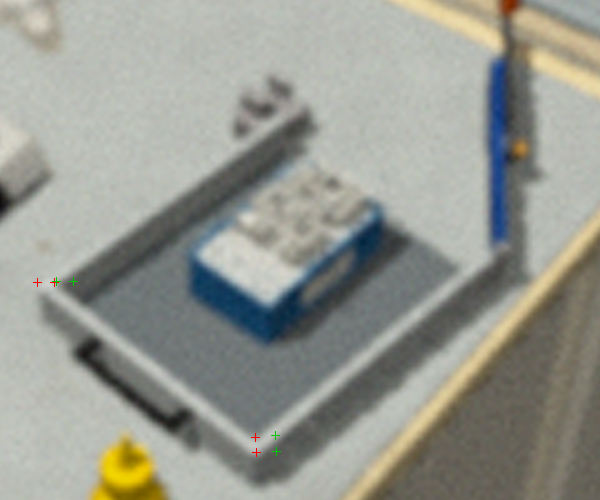

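```bash
cat >> h.py <<'E'
CC=np.array([475.5,-5.]); CY=-.1155
def wld(x,y):
    return CC+np.array([np.cos(CY)*x-np.sin(CY)*y,np.sin(CY)*x+np.cos(CY)*y])
E
python3 -c "
from h import *
p=wld(-58,-22); plan([*p,110],[180,0,-6.6],45)"
```

```text
t 1.85 p [386.1 -20.7 309.7] rot [-179.7   -0.3   -8.5] F [-0.9 -0.4  0.9] gap 85.6
total shift mm (present tool axes) [ 28.   -3.8 199.8] turn deg [-0.3 -0.3 -1.9] rows 5
first-row turn rad [-0.001 -0.001 -0.007]  per-row shifts:
[0.0056, -0.0008, 0.04] [0.0056, -0.0008, 0.04] [0.0057, -0.0008, 0.04] [0.0057, -0.0008, 0.0399] [0.0058, -0.0008, 0.0399]
```

Request:
carry_out --increments '[[[0.006, -0.001, 0.04], [-0.001, -0.001, -0.007], 0], [[0.006, -0.001, 0.04], [-0.001, -0.001, -0.007], 0], [[0.006, -0.001, 0.04], [-0.001, -0.001, -0.007], 0], [[0.006, -0.001, 0.04], [-0.001, -0.001, -0.007], 0], [[0.004, -0.001, 0.04], [-0.001, -0.001, -0.007], 0], [[0, 0, 0], [0, 0, 0], 0]]'

```text
time: 2.45
tool_pos: [417.2, -29.2, 106.0]
tcp_rot: [179.9, -0.4, -7.4]
ft_force: [-1.4, 0.3, -0.3]
finger_gap: 85.5
```

```bash
python3 -c "
from h import *
p=wld(-58,-22); plan([*p,110],[180,0,-6.6],45); snap('wrist','w3')"
```

```text
t 2.45 p [417.2 -29.2 106. ] rot [179.9  -0.4  -7.4] F [-1.4  0.3 -0.3] gap 85.5
total shift mm (present tool axes) [-3.  -8.7 -4. ] turn deg [ 0.1 -0.4 -0.8] rows 1
first-row turn rad [ 0.002 -0.006 -0.014]  per-row shifts:
[-0.003, -0.0087, -0.004]
```

View pics/w3.png

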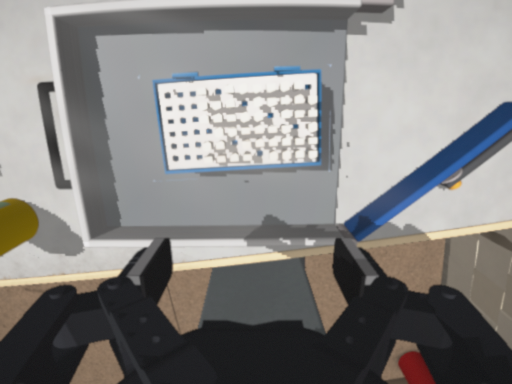

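```bash
python3 - <<'E'
from h import *
s=snap('wrist')
img=cv2.resize(s['image'],None,fx=3,fy=3,interpolation=cv2.INTER_CUBIC)
R=np.array([[np.cos(CY),-np.sin(CY)],[np.sin(CY),np.cos(CY)]])
for m in [(95.5,118,36),(-95.5,118,36),(87.5,110,36),(-87.5,110,36),(-87.5,-110,6),(-95.5,-110,36),(87.5,-110,6)]:
    p=proj(s,[*wld(*m[:2]),m[2]]); p=(p+.5)*3-.5; cv2.drawMarker(img,tuple(int(round(v)) for v in p),(0,0,255),cv2.MARKER_CROSS,9,1)
cv2.imwrite('pics/d4.png',cv2.resize(img[0:800,60:1130],(800,598)))
print(proj(s,[417.2,-29.2,106]))
E
```

```text
[253.59969424 241.35114758]
```

View pics/d4.png

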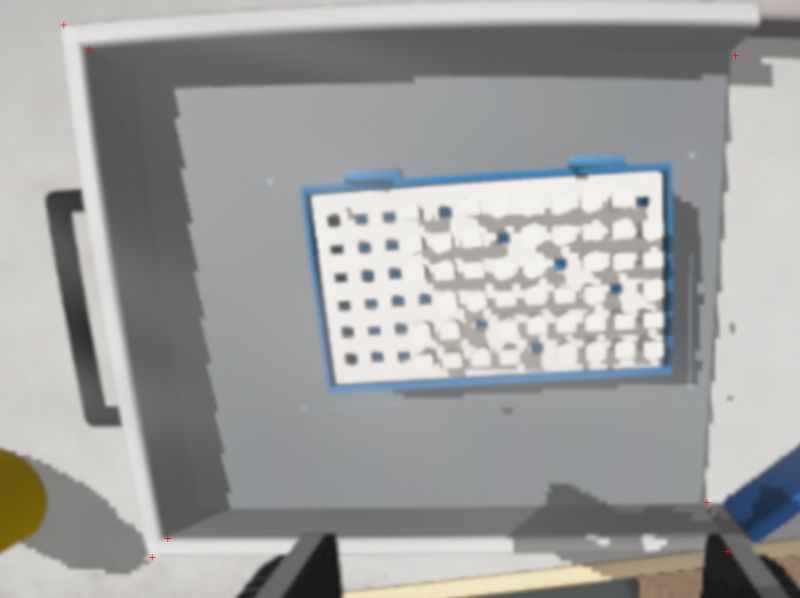

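Request:
carry_out --increments '[[[-0.003, -0.008, 0.03], [0, 0, -0.013], 0], [[0, 0, 0.03], [0, 0, 0], 0], [[0, 0, 0.025], [0, 0, 0], 0], [[0, 0, 0.006], [0, 0, 0], 0], [[0, 0, 0], [0, 0, 0], 0]]'

```text
time: 3.05
tool_pos: [432.7, -26.8, 34.6]
tcp_rot: [179.7, -2.2, -6.9]
ft_force: [0.1, 0.0, 0.3]
finger_gap: 85.2
```

```bash
python3 -c "
from h import *
p=wld(-58,-22); plan([*p,15],[180,0,-6.6],45); snap('wrist','w4')
print(car(r.sense()['tool_pos'],CC,CY))"
```

```text
t 3.05 p [432.7 -26.8  34.6] rot [179.7  -2.2  -6.9] F [0.1 0.  0.3] gap 85.2
total shift mm (present tool axes) [-18.8  -4.6  18.8] turn deg [ 0.3 -2.2 -0.3] rows 1
first-row turn rad [ 0.005 -0.039 -0.006]  per-row shifts:
[-0.0188, -0.0046, 0.0188] 
[-39.54190888 -26.61172823]
```

View pics/w4.png

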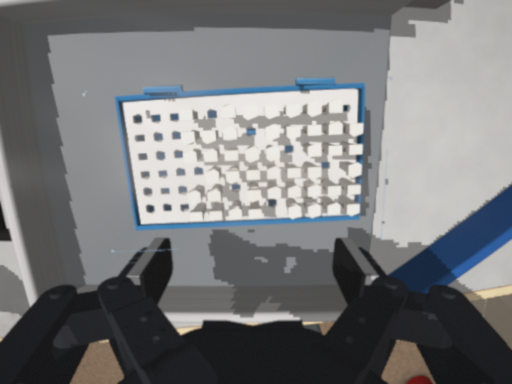

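```bash
python3 -c "
from h import *
print(r.sense()['joint_pos'].round(1), r.sense()['qd'].round(1))"
```

```text
[-10.2  -9.9 124.   -0.2  63.6  86.8] [ 0.2 -0.5 -0.2  0.1 -0.1  0.1]
```

Request:
carry_out --increments '[[[0, -0.004, 0.004], [0, -0.03, 0], 0], [[0, 0, 0.003], [0, 0, 0], 0], [[0, 0, 0], [0, 0, 0], 0]]'

```text
time: 3.4
tool_pos: [438.2, -24.1, 34.3]
tcp_rot: [179.7, -1.0, -7.0]
ft_force: [-0.9, -1.0, -0.1]
finger_gap: 85.3
```

```bash
python3 -c "
from h import *
print(r.sense()['joint_pos'].round(1), r.sense()['qd'].round(1))"
```

```text
[ -9.6  -7.6 122.1  -0.3  64.5  87.4] [ 0.1 -1.  -1.4  0.1  1.1  0.1]
```

Request:
carry_out --increments '[[[0, 0, 0.01], [0, 0, 0], 0], [[0, 0, 0], [0, 0, 0], 0]]'

```text
time: 3.6
tool_pos: [439.6, -24.6, 25.3]
tcp_rot: [179.7, -1.2, -7.0]
ft_force: [-0.4, 0.1, -0.1]
finger_gap: 85.6
```

Request:
carry_out --increments '[[[-0.01, 0, 0], [0, 0, 0], 0], [[0, 0, 0], [0, 0, 0], 0]]'

```text
time: 3.8
tool_pos: [428.6, -23.4, 24.8]
tcp_rot: [179.7, -1.2, -7.0]
ft_force: [0.2, 0.0, -1.1]
finger_gap: 85.8
```

Request:
carry_out --increments '[[[0, 0, 0], [0, -0.018, 0], 0], [[0, 0, 0], [0, 0, 0], 0]]'

```text
time: 4.0
tool_pos: [428.2, -23.3, 25.0]
tcp_rot: [179.7, -0.1, -7.0]
ft_force: [0.4, 1.0, -0.1]
finger_gap: 85.2
```

```bash
python3 -c "
from h import *
s=r.sense();print(s['joint_pos'].round(1), s['qd'].round(1),s['joint_efforts'].round(1));snap('scene','s5')"
```

```text
[ -9.7  -7.4 123.   -0.3  64.3  87.4] [-0.1 -0.9  0.9  0.  -0.5 -0.1] [  0.  -36.  -42.8  -0.    0.2   0. ]
```

View pics/s5.png

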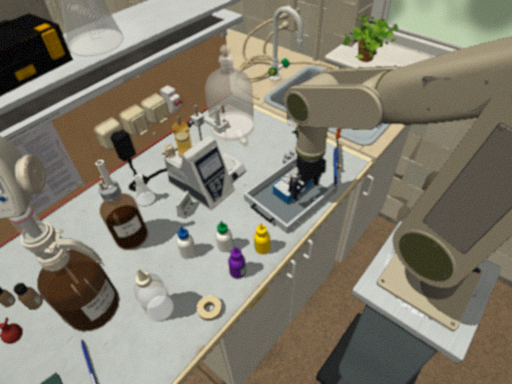

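Request:
carry_out --increments '[[[-0.004, 0, 0.008], [0, 0, 0], 0], [[0, 0.004, 0.003], [0, 0, -0.007], 0], [[0, 0, 0], [0, 0, 0], 0]]'

```text
time: 4.35
tool_pos: [423.6, -27.1, 12.9]
tcp_rot: [179.7, -0.2, -6.5]
ft_force: [-0.1, 1.1, 0.8]
finger_gap: 85.2
```

```bash
python3 -c "
from h import *
p=wld(-30,-22); plan([*p,14],[180,0,-6.6],45); print(car(r.sense()['tool_pos'],CC,CY))"
```

```text
t 4.35 p [423.6 -27.1  12.9] rot [179.7  -0.2  -6.5] F [-0.1  1.1  0.8] gap 85.2
total shift mm (present tool axes) [19.  -5.9 -1. ] turn deg [ 0.3 -0.2  0.1] rows 1
first-row turn rad [ 0.005 -0.003  0.001]  per-row shifts:
[0.019, -0.0059, -0.001] 
[-49.03235921 -27.92971328]
```

Request:
carry_out --increments '[[[0.006, -0.003, -0.001], [0, 0, 0], 0], [[0.006, -0.003, 0], [0, 0, 0], 0], [[0.006, 0, 0], [0, 0, 0], 0], [[0.006, 0, 0], [0, 0, 0], 0], [[0.006, 0, 0], [0, 0, 0], 0], [[0.006, 0, 0], [0, 0, 0], 0], [[0.006, 0, 0], [0, 0, 0], 0], [[0.005, 0, 0], [0, 0, 0], 0]]'

```text
time: 5.15
tool_pos: [474.9, -26.4, 13.9]
tcp_rot: [179.7, -0.1, -6.5]
ft_force: [-0.3, 0.1, 1.2]
finger_gap: 85.4
```

```bash
python3 -c "
from h import *
p=wld(8,-22); plan([*p,14],[180,0,-6.6],45); print(car(r.sense()['tool_pos'],CC,CY));snap('wrist','w6')"
```

```text
t 5.15 p [474.9 -26.4  13.9] rot [ 1.797e+02 -1.000e-01 -6.500e+00] F [-0.3  0.1  1.2] gap 85.4
total shift mm (present tool axes) [ 6.2  0.7 -0.1] turn deg [ 0.3 -0.1  0.1] rows 1
first-row turn rad [ 0.005 -0.002  0.001]  per-row shifts:
[0.0062, 0.0007, -0.0001] 
[  1.84275215 -21.27971945]
```

View pics/w6.png

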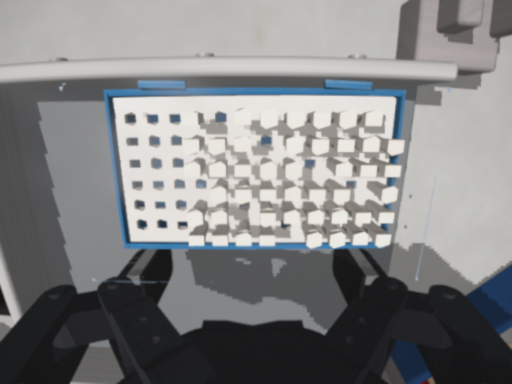

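Box is square and near the far wall, still ~5–8 mm away. I'll keep pushing slowly until contact force shows.

Request:
carry_out --increments '[[[0.004, 0, 0], [0, 0, 0], 0], [[0.004, 0, 0], [0, 0, 0], 0]]'

```text
time: 5.4
tool_pos: [480.4, -26.9, 13.0]
tcp_rot: [179.7, 0.3, -6.5]
ft_force: [-31.3, 3.4, 16.5]
finger_gap: 85.2
```

Request:
carry_out --increments '[[[0.003, 0, 0], [0, 0, 0], 0], [[0, 0, 0], [0, 0, 0], 0]]'

```text
time: 5.6
tool_pos: [479.6, -26.9, 11.3]
tcp_rot: [179.7, 0.8, -6.6]
ft_force: [-0.7, -0.6, 0.4]
finger_gap: 85.4
```

Request:
carry_out --increments '[[[-0.012, 0, 0], [0, 0, 0], 0], [[-0.004, 0, -0.03], [0, 0, 0], 0], [[0, 0, -0.04], [0, 0, 0], 0.3], [[0, 0, -0.04], [0, 0, 0], 0.65], [[0, 0, -0.02], [0, 0, 0], 0.65]]'

```text
time: 6.1
tool_pos: [462.2, -24.2, 141.2]
tcp_rot: [179.7, 1.3, -6.6]
ft_force: [1.0, -0.7, -0.6]
finger_gap: 43.7
```

```bash
python3 -c "
from h import *
p=wld(48,-104); plan([*p,130],[180,0,83.4],45)"
```

```text
t 6.1 p [462.2 -24.2 141.2] rot [179.7   1.3  -6.6] F [ 1.  -0.7 -0.6] gap 43.7
total shift mm (present tool axes) [59.2 83.4 10.3] turn deg [ -0.8   1.2 -90. ] rows 12
first-row turn rad [-0.001  0.002 -0.131]  per-row shifts:
[0.0049, 0.0069, 0.0009] [0.004, 0.0075, 0.0009] [0.003, 0.008, 0.0009] [0.0019, 0.0083, 0.0009] [0.0008, 0.0085, 0.0009] [-0.0003, 0.0085, 0.0009] [-0.0014, 0.0084, 0.0009] [-0.0025, 0.0081, 0.0009] [-0.0036, 0.0077, 0.0009] [-0.0045, 0.0072, 0.0009] [-0.0054, 0.0066, 0.0009] [-0.0062, 0.0058, 0.0009]
```

Request:
carry_out --increments '[[[0.005, 0.007, 0], [0, 0.002, -0.131], 0.65], [[0.004, 0.0075, 0], [0, 0.002, -0.131], 0.65], [[0.003, 0.008, 0], [0, 0.002, -0.131], 0.65], [[0.002, 0.008, 0], [0, 0.002, -0.131], 0.65], [[0.001, 0.0085, 0], [0, 0.002, -0.131], 0.65], [[0, 0.0085, 0], [0, 0.002, -0.131], 0.65], [[-0.0014, 0.0085, 0], [0, 0.002, -0.131], 0.65], [[-0.0025, 0.008, 0], [0, 0.002, -0.131], 0.65], [[-0.0035, 0.0077, 0], [0, 0.002, -0.131], 0.65], [[-0.0045, 0.007, 0], [0, 0.002, -0.131], 0.65], [[-0.0055, 0.0065, 0], [0, 0, -0.131], 0.65], [[-0.006, 0.006, 0], [0, 0, -0.131], 0.65]]'

```text
time: 7.3
tool_pos: [524.2, -115.9, 150.2]
tcp_rot: [179.2, -0.3, 87.1]
ft_force: [-1.0, 0.2, -0.7]
finger_gap: 29.8
```

```bash
python3 -c "
from h import *
p=wld(48,-104); plan([*p,120],[180,0,83.4],45);snap('wrist','w7')"
```

```text
t 7.3 p [ 524.2 -115.9  150.2] rot [179.2  -0.3  87.1] F [-1.   0.2 -0.7] gap 29.8
total shift mm (present tool axes) [  1.3 -13.5  30. ] turn deg [ 0.8 -0.3  3.7] rows 1
first-row turn rad [ 0.014 -0.005  0.064]  per-row shifts:
[0.0013, -0.0135, 0.03]
```

View pics/w7.png

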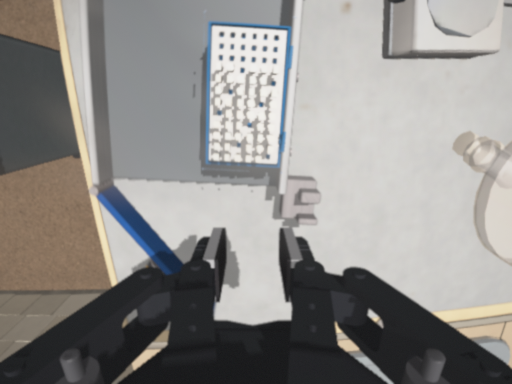

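Request:
carry_out --increments '[[[0.001, -0.013, 0.01], [0.012, -0.005, 0.064], 0.65], [[0, 0, 0.02], [0, 0, 0], 0.65], [[0, 0, 0.02], [0, 0, 0], 0.65], [[0, 0, 0], [0, 0, 0], 0.65]]'

```text
time: 7.75
tool_pos: [513.5, -116.1, 100.3]
tcp_rot: [179.6, 0.1, 83.1]
ft_force: [-0.3, 1.1, -0.1]
finger_gap: 30.3
```

```bash
python3 -c "
from h import *
p=wld(47,-106); plan([*p,20],[180,0,83.4],45)"
```

```text
t 7.75 p [ 513.5 -116.1  100.3] rot [1.796e+02 1.000e-01 8.310e+01] F [-0.3  1.1 -0.1] gap 30.3
total shift mm (present tool axes) [ 0.1 -4.1 80.3] turn deg [ 0.4  0.1 -0.3] rows 2
first-row turn rad [ 0.003  0.001 -0.002]  per-row shifts:
[0.0, -0.0021, 0.0401]
```

Request:
carry_out --increments '[[[0, -0.004, 0.02], [0, 0, 0], 0.65], [[0, 0, 0.02], [0, 0, 0], 0.65], [[0, 0, 0.02], [0, 0, 0], 0.65], [[0, 0, 0.018], [0, 0, 0], 0.65], [[0, 0, 0], [0, 0, 0], 0.65]]'

```text
time: 8.25
tool_pos: [513.7, -116.3, 25.6]
tcp_rot: [179.2, 0.1, 82.6]
ft_force: [0.1, -0.8, 0.7]
finger_gap: 30.2
```

```bash
python3 -c "
from h import *
p=wld(47,-19); plan([*p,18],[180,0,83.4],45); print(car(r.sense()['tool_pos'],CC,CY))"
```

```text
t 8.25 p [ 513.7 -116.3   25.6] rot [1.792e+02 1.000e-01 8.260e+01] F [ 0.1 -0.8  0.7] gap 30.2
total shift mm (present tool axes) [87.1 -5.1  7.3] turn deg [ 0.8  0.1 -0.8] rows 2
first-row turn rad [ 0.007  0.001 -0.007]  per-row shifts:
[0.0435, -0.0026, 0.0036] [0.0435, -0.0022, 0.0037] 
[  50.80040361 -106.10872857]
```

Request:
carry_out --increments '[[[0.004, -0.004, 0.006], [0.006, 0, -0.012], 0.65], [[0.007, 0, 0], [0, 0, 0], 0.65], [[0.007, 0, 0], [0, 0, 0], 0.65], [[0.007, 0, 0], [0, 0, 0], 0.65], [[0.007, 0, 0], [0, 0, 0], 0.65], [[0.007, 0, 0], [0, 0, 0], 0.65], [[0.007, 0, 0], [0, 0, 0], 0.65], [[0.007, 0, 0], [0, 0, 0], 0.65], [[0.007, 0, 0], [0, 0, 0], 0.65], [[0.007, 0, 0], [0, 0, 0], 0.65], [[0.007, 0, 0], [0, 0, 0], 0.65]]'

```text
time: 9.35
tool_pos: [522.8, -36.8, 24.8]
tcp_rot: [179.1, 0.2, 83.2]
ft_force: [-0.3, -1.1, -0.6]
finger_gap: 29.7
```

```bash
python3 -c "
from h import *
p=wld(47,-19); plan([*p,18],[180,0,83.4],45); print(car(r.sense()['tool_pos'],CC,CY));snap('wrist','w8')"
```

```text
t 9.35 p [522.8 -36.8  24.8] rot [179.1   0.2  83.2] F [-0.3 -1.1 -0.6] gap 29.7
total shift mm (present tool axes) [ 7.1 -3.8  6.8] turn deg [ 0.9  0.2 -0.2] rows 1
first-row turn rad [ 0.015  0.004 -0.003]  per-row shifts:
[0.0071, -0.0038, 0.0068] 
[ 50.67195212 -26.12702515]
```

View pics/w8.png

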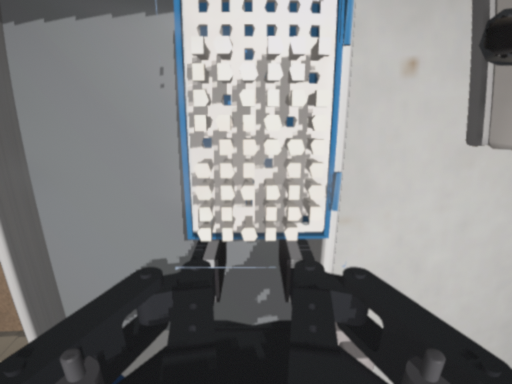

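Request:
carry_out --increments '[[[0.004, 0, 0], [0, 0, 0], 0.65], [[0.004, 0, 0], [0, 0, 0], 0.65]]'

```text
time: 9.6
tool_pos: [523.9, -31.7, 25.6]
tcp_rot: [179.1, 0.6, 83.3]
ft_force: [-10.6, -37.8, 11.0]
finger_gap: 29.8
```

Request:
carry_out --increments '[[[0.004, 0, 0], [0, 0, 0], 0.65], [[0, 0, 0], [0, 0, 0], 0.65]]'

```text
time: 9.8
tool_pos: [523.8, -33.2, 26.4]
tcp_rot: [179.1, 1.2, 83.2]
ft_force: [0.4, 0.8, 0.1]
finger_gap: 29.8
```

Request:
carry_out --increments '[[[-0.015, 0, 0], [0, -0.02, 0], 0.65], [[-0.005, 0, -0.03], [0, 0, 0], 0.65], [[0, 0, -0.04], [0, 0, 0], 0.3], [[0, 0, -0.04], [0, 0, 0], 0], [[0, 0, -0.04], [0, 0, 0], 0], [[0, 0, -0.04], [0, 0, 0], 0], [[0, 0, -0.04], [0, 0, 0], 0], [[0, 0, 0], [0, 0, 0], 0]]'

```text
time: 10.6
tool_pos: [516.4, -47.2, 263.2]
tcp_rot: [179.4, 2.6, 83.1]
ft_force: [0.4, 0.5, 0.2]
finger_gap: 85.5
```

```bash
python3 -c "
from h import *
s=snap('wrist','w9'); np.save('w9.npy',{k:s[k] for k in s if k!='image'},allow_pickle=True)
p=wld(47,-19); plan([*p,250],[180,0,83.4],45)"
```

```text
t 10.65 p [515.4 -47.1 260.2] rot [179.6   2.6  83.1] F [-0.2  0.4 -0.8] gap 85.5
total shift mm (present tool axes) [18.7  2.3  9.4] turn deg [ 0.3  2.6 -0.3] rows 1
first-row turn rad [ 0.006  0.046 -0.006]  per-row shifts:
[0.0187, 0.0023, 0.0094]
```

View pics/w9.png

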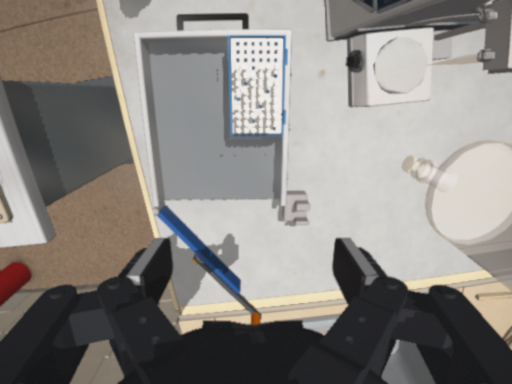

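```bash
python3 -c "
from h import *
plan([500,170,260],[180,0,90],40)"
```

```text
t 10.65 p [515.4 -47.1 260.2] rot [179.6   2.6  83.1] F [-0.2  0.4 -0.8] gap 85.5
total shift mm (present tool axes) [213.5 -41.5  -9.8] turn deg [ 0.2  2.6 -6.9] rows 6
first-row turn rad [ 0.001  0.008 -0.02 ]  per-row shifts:
[0.0356, -0.0069, -0.0016] [0.0357, -0.0062, -0.0014] [0.0358, -0.0055, -0.0011] [0.036, -0.0048, -0.0008] [0.0361, -0.004, -0.0005] [0.0361, -0.0033, -0.0002]
```

Request:
carry_out --increments '[[[0.036, -0.007, -0.002], [0, 0.008, -0.02], 0], [[0.036, -0.006, -0.002], [0, 0.008, -0.02], 0], [[0.036, -0.006, -0.001], [0, 0.008, -0.02], 0], [[0.036, -0.005, -0.001], [0, 0.008, -0.02], 0], [[0.036, -0.004, 0], [0, 0.008, -0.02], 0], [[0.036, -0.003, 0], [0, 0.008, -0.02], 0], [[0, 0, 0], [0, 0, 0], 0], [[0, 0, 0], [0, 0, 0], 0]]'

```text
time: 11.45
tool_pos: [495.8, 174.2, 248.9]
tcp_rot: [-179.5, 0.2, 89.9]
ft_force: [0.4, -1.7, 0.3]
finger_gap: 85.1
```

```bash
python3 -c "
from h import *
s=snap('wrist','w10'); np.save('w10.npy',{k:s[k] for k in s if k!='image'},allow_pickle=True)
plan([500,170,260],[180,0,90],40)"
```

```text
t 11.5 p [495.7 174.  248.8] rot [-1.795e+02  1.000e-01  8.990e+01] F [-1.1 -0.4  0.8] gap 85.6
total shift mm (present tool axes) [ -4.    4.2 -11.2] turn deg [-0.5  0.1 -0.1] rows 1
first-row turn rad [-0.01   0.003 -0.002]  per-row shifts:
[-0.004, 0.0042, -0.0112]
```

View pics/w10.png

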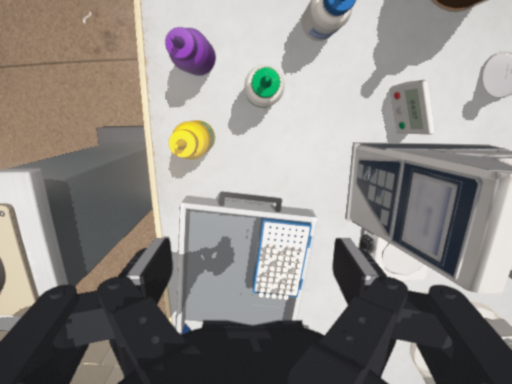

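```bash
python3 - <<'E'
from h import *
s=np.load('w10.npy',allow_pickle=True).item(); img=cv2.imread('pics/w10.png')
print('cam',(-s['R'].T@s['t']).round())
hsv=cv2.cvtColor(img,cv2.COLOR_BGR2HSV)
for n,lo,hi in [('green',(60,120,60),(90,255,255)),('yellow',(22,150,100),(35,255,255)),('purple',(130,100,40),(160,255,255)),('blue',(100,150,80),(118,255,255))]:
    m=cv2.inRange(hsv,lo,hi); k,l,st,ce=cv2.connectedComponentsWithStats(m)
    for i in range(1,k):
        if st[i,4]>150: 
            u,v=ce[i]; print(n,st[i],ce[i].round(1),[onz(s,u,v,z)[:2].round(1).tolist() for z in (85,95)])
# base of green: body outline
C=(-s['R'].T@s['t'])
a=img[50:120,230:300]; cv2.imwrite('pics/c5.png',cv2.resize(a,None,fx=8,fy=8,interpolation=cv2.INTER_CUBIC))
E
```

```text
cam [497. 248. 392.]
green [252  68  28  29 635] [265.3  82. ] [[508.2, 275.0], [507.8, 274.1]]
yellow [ 170  121   39   36 1000] [188.8 138.2] [[424.2, 216.7], [426.6, 217.7]]
purple [ 166   28   49   43 1464] [189.8  48.9] [[430.4, 308.1], [432.6, 306.2]]
blue [325   0  30  14 297] [338.2   4.9] [[580.2, 349.4], [577.5, 346.1]]
```

View pics/c5.png

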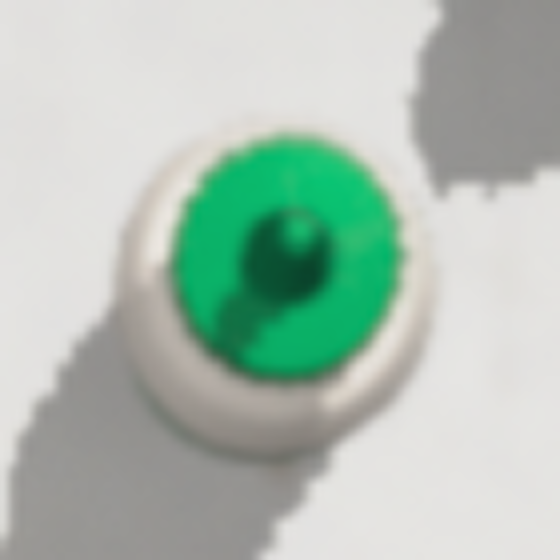

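```bash
python3 - <<'E'
from h import *
s=np.load('w10.npy',allow_pickle=True).item()
print(onz(s,264.7,86.5,70),onz(s,264.7,86.5,60),onz(s,265.5,81.3,120))
g=np.array([508,273])
print(car(g,CC,CY))
p=-25; th=np.radians(25)
# grasp point g at z=67; TCP = g + 19*ztool ; yaw 90 -> forward +y
zt=np.array([0,np.sin(th),-np.cos(th)])
G=np.array([508,273,68.]); T=G+21*zt; print('TCP',T, 'pre', T-90*zt)
plan(T-90*zt,[180,-25,90],40)
E
```

```text
[508.0302024  271.54271863  70.        ] [508.36144406 272.25835205  60.        ] [507.07401799 272.57479423 120.        ]
[2.45804566e-01 2.79893175e+02]
TCP [508.         281.8749835   48.96753647] pre [508.         243.83933994 130.53523731]
t 11.5 p [495.7 174.  248.8] rot [-1.795e+02  1.000e-01  8.990e+01] F [-1.1 -0.4  0.8] gap 85.6
total shift mm (present tool axes) [ 70.2  13.3 118. ] turn deg [-0.5 25.1 -0.2] rows 4
first-row turn rad [-0.002  0.11  -0.001]  per-row shifts:
[0.0175, 0.0033, 0.0295] [0.0142, 0.0033, 0.0312] [0.0107, 0.0032, 0.0326] [0.0071, 0.0032, 0.0336]
```

Request:
carry_out --increments '[[[0.0175, 0.0033, 0.025], [0, 0.11, 0], 0], [[0.0142, 0.0033, 0.025], [0, 0.11, 0], 0], [[0.0107, 0.0033, 0.025], [0, 0.11, 0], 0], [[0.007, 0.003, 0.025], [0, 0.11, 0], 0], [[0, 0, 0], [0, 0, 0], 0]]'

```text
time: 12.0
tool_pos: [510.4, 235.4, 153.9]
tcp_rot: [-179.6, -25.8, 89.2]
ft_force: [-1.1, -1.4, -0.8]
finger_gap: 85.4
```

```bash
python3 - <<'E'
from h import *
th=np.radians(25); zt=np.array([0,np.sin(th),-np.cos(th)])
T=np.array([508,272.5,70.])+19*zt
plan(T-60*zt,[180,-25,90],40)
snap('wrist','w11');snap('scene','s11')
E
```

```text
t 12.0 p [510.4 235.4 153.9] rot [-179.6  -25.8   89.2] F [-1.1 -1.4 -0.8] gap 85.4
total shift mm (present tool axes) [-2.6 -2.3 50.7] turn deg [-0.  -0.8 -0.7] rows 2
first-row turn rad [-0.    -0.007 -0.006]  per-row shifts:
[-0.0013, -0.0011, 0.0254]
```

View pics/w11.png

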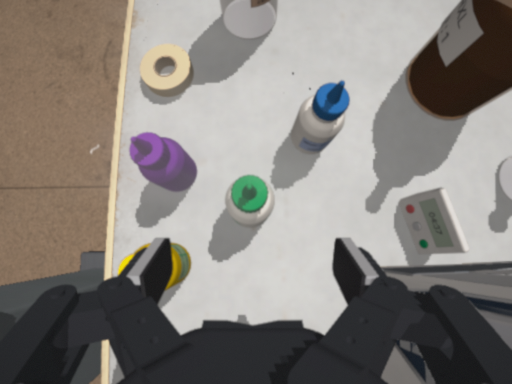

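View pics/s11.png

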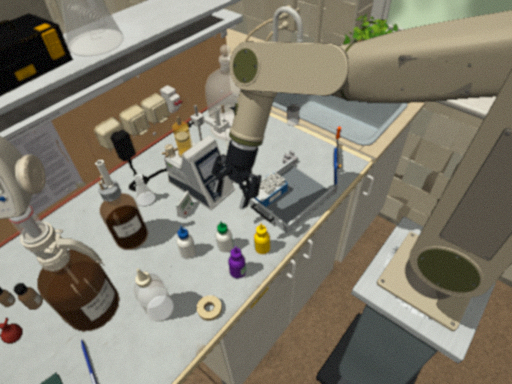

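```bash
python3 - <<'E'
from h import *
s=snap('wrist'); hsv=cv2.cvtColor(s['image'],cv2.COLOR_BGR2HSV); print((-s['R'].T@s['t']).round())
for n,lo,hi in [('green',(60,120,60),(90,255,255)),('blue',(100,150,80),(118,255,255))]:
    m=cv2.inRange(hsv,lo,hi); k,l,st,ce=cv2.connectedComponentsWithStats(m)
    for i in range(1,k):
        if st[i,4]>150: 
            u,v=ce[i]; print(n,st[i],ce[i].round(1),[onz(s,u,v,z)[:2].round(1).tolist() for z in (85,95)])
print('nozzles',onz(s,250,187,122),onz(s,341,83,122),'blue base',onz(s,312,147,0), 'green base', onz(s,250,224,0))
E
```

```text
[513. 241. 319.]
green [230 178  33  33 677] [246.9 193.1] [[508.6, 276.1], [508.8, 274.6]]
blue [311  85  33  33 761] [326.9 101.9] [[582.4, 359.9], [579.4, 354.8]]
nozzles [511.54510846 275.01400699 122.        ] [583.65890454 357.21640789 122.        ] blue base [585.86334393 344.22839453   0.        ] green base [510.35666329 252.88240139   0.        ]
```

```bash
python3 - <<'E'
from h import *
th=np.radians(25); zt=np.array([0,np.sin(th),-np.cos(th)])
T=np.array([509,274,70.])+19*zt
plan(T,[180,-25,90],20)
E
```

```text
t 12.15 p [513.5 236.6 160.1] rot [179.8 -25.6  89.6] F [0.2 0.1 0.6] gap 85.3
total shift mm (present tool axes) [ -5.4  -5.2 116.4] turn deg [ 0.4 -0.6 -0.4] rows 6
first-row turn rad [ 0.001 -0.002 -0.001]  per-row shifts:
[-0.0009, -0.0009, 0.0194]
```

Request:
carry_out --increments '[[[-0.005, -0.005, 0.02], [0, -0.01, -0.006], 0], [[0, 0, 0.02], [0, 0, 0], 0], [[0, 0, 0.02], [0, 0, 0], 0], [[0, 0, 0], [0, 0, 0], 0]]'

```text
time: 12.55
tool_pos: [515.6, 258.0, 112.9]
tcp_rot: [178.5, -24.5, 90.6]
ft_force: [-0.2, 0.7, -0.5]
finger_gap: 85.5
```

```bash
python3 - <<'E'
from h import *
th=np.radians(25); zt=np.array([0,np.sin(th),-np.cos(th)])
T=np.array([509,274,70.])+19*zt
plan(T,[180,-25,90],20)
snap('wrist','w12')
E
```

```text
t 12.55 p [515.6 258.  112.9] rot [178.5 -24.5  90.6] F [-0.2  0.7 -0.5] gap 85.5
total shift mm (present tool axes) [-3.  -8.  64.5] turn deg [1.2 0.5 0.6] rows 4
first-row turn rad [0.005 0.002 0.002]  per-row shifts:
[-0.0008, -0.002, 0.0161] [-0.0008, -0.0019, 0.0161] [-0.0008, -0.0018, 0.0162] [-0.0009, -0.0017, 0.0162]
```

View pics/w12.png

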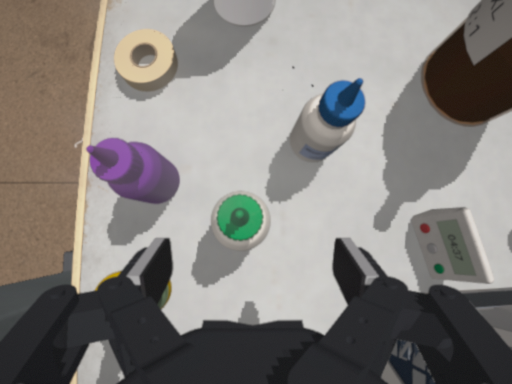

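Request:
carry_out --increments '[[[-0.002, -0.009, 0.01], [0.016, 0.006, 0.008], 0], [[-0.001, 0, 0.018], [0, 0, 0], 0], [[0, 0, 0.018], [0, 0, 0], 0], [[0, 0, 0], [0, 0, 0], 0]]'

```text
time: 13.0
tool_pos: [511.7, 275.2, 77.5]
tcp_rot: [179.0, -24.9, 90.5]
ft_force: [-1.1, -0.9, -0.7]
finger_gap: 85.7
```

```bash
python3 - <<'E'
from h import *
th=np.radians(25); zt=np.array([0,np.sin(th),-np.cos(th)])
T=np.array([509,274,70.])+19*zt
plan(T,[180,-25,90],20)
snap('wrist','w13')
E
```

```text
t 13.0 p [511.7 275.2  77.5] rot [179.  -24.9  90.5] F [-1.1 -0.9 -0.7] gap 85.7
total shift mm (present tool axes) [-4.1 -3.1 25.2] turn deg [0.8 0.1 0.4] rows 2
first-row turn rad [0.007 0.001 0.004]  per-row shifts:
[-0.0021, -0.0016, 0.0126]
```

View pics/w13.png

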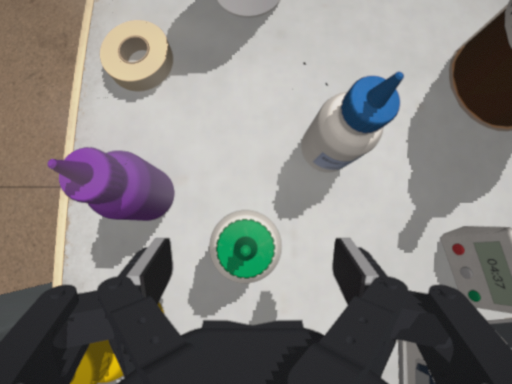

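Request:
carry_out --increments '[[[-0.003, -0.004, 0.012], [0.008, 0, 0.005], 0], [[-0.001, 0, 0.013], [0, 0, 0], 0], [[0, 0, 0], [0, 0, 0], 0]]'

```text
time: 13.35
tool_pos: [510.6, 281.9, 55.8]
tcp_rot: [179.3, -24.9, 90.2]
ft_force: [0.1, -0.3, -0.2]
finger_gap: 85.5
```

```bash
python3 - <<'E'
from h import *
th=np.radians(25); zt=np.array([0,np.sin(th),-np.cos(th)])
T=np.array([509,274,70.])+19*zt
plan(T,[180,-25,90],20)
snap('wrist','w14')
E
```

```text
t 13.35 p [510.6 281.9  55.8] rot [179.3 -24.9  90.2] F [ 0.1 -0.3 -0.2] gap 85.5
total shift mm (present tool axes) [-1.1 -1.6  2.7] turn deg [0.6 0.1 0.2] rows 1
first-row turn rad [0.011 0.001 0.004]  per-row shifts:
[-0.0011, -0.0016, 0.0027]
```

View pics/w14.png

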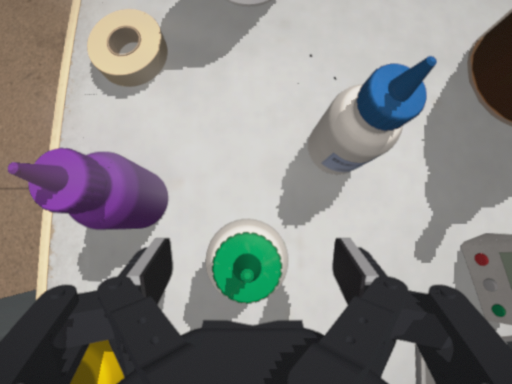

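Request:
carry_out --increments '[[[-0.001, -0.002, 0.001], [0, 0, 0], 0.2], [[0, 0, 0], [0, 0, 0], 0.5], [[0, 0, 0], [0, 0, 0], 0.7], [[0, 0, 0], [0, 0, 0], 0.7], [[0, 0, 0], [0, 0, 0], 0.7], [[0, 0, 0], [0, 0, 0], 0.7]]' --newtons 30

```text
time: 14.0
tool_pos: [509.6, 281.0, 56.1]
tcp_rot: [179.1, -24.9, 90.3]
ft_force: [0.9, -0.9, -1.6]
finger_gap: 43.5
```

Request:
carry_out --increments '[[[-0.004, 0, -0.008], [0, 0, 0], 0.7], [[-0.004, 0, -0.008], [0, 0, 0], 0.7], [[-0.004, 0, -0.008], [0, 0, 0], 0.7], [[0, 0, 0], [0, 0, 0], 0.7]]'

```text
time: 14.4
tool_pos: [509.2, 257.9, 74.2]
tcp_rot: [179.2, -24.9, 90.3]
ft_force: [0.6, -0.2, -1.0]
finger_gap: 43.8
```

```bash
python3 - <<'E'
from h import *
snap('wrist','w15')
snap('scene','s15')
plan([480,100,170],[180,-25,90],30)
E
python3 -c "
import cv2
a=cv2.imread('pics/s15.png')[140:300,150:330]; cv2.imwrite('pics/c15.png',cv2.resize(a,None,fx=3.5,fy=3.5,interpolation=cv2.INTER_CUBIC))"
```

```text
t 14.5 p [508.7 258.5  73.4] rot [179.2 -24.9  90.3] F [-0.6  0.2 -0.7] gap 43.3
total shift mm (present tool axes) [-102.9  -27.4 -154.7] turn deg [0.7 0.1 0.3] rows 7
first-row turn rad [0.002 0.    0.001]  per-row shifts:
[-0.0147, -0.0039, -0.0221]
```

View pics/w15.png

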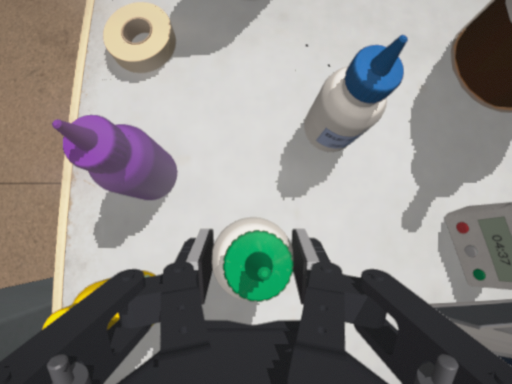

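View pics/c15.png

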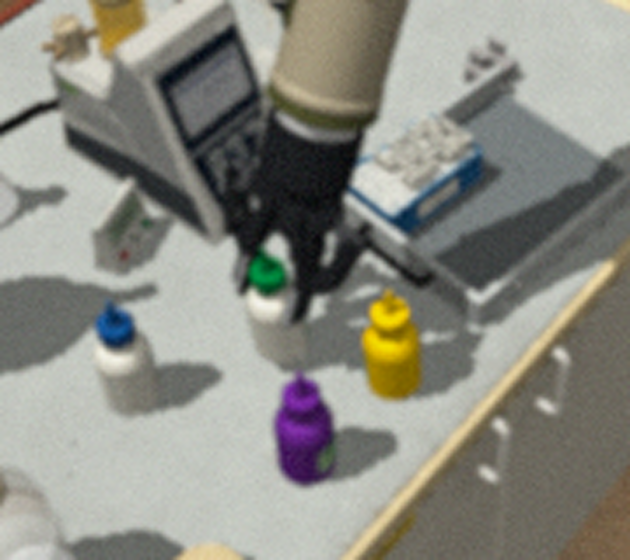

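```bash
python3 - <<'E'
from h import *
b=wld(-55,62); print(b); T=np.array([b[0],b[1]+7.5,185])
s=r.sense()
plan([s['tool_pos'][0],s['tool_pos'][1],185],[180,-25,90],30)
plan(T,[180,-25,90],30)
E
```

```text
[428.01153825  62.92529721]
t 14.5 p [508.7 258.5  73.4] rot [179.2 -24.9  90.3] F [-0.6  0.2 -0.7] gap 43.3
total shift mm (present tool axes) [  47.     1.4 -101.2] turn deg [0.7 0.1 0.3] rows 4
first-row turn rad [0.003 0.    0.001]  per-row shifts:
[0.0118, 0.0003, -0.0253] 
t 14.5 p [508.7 258.5  73.4] rot [179.2 -24.9  90.3] F [-0.6  0.2 -0.7] gap 43.3
total shift mm (present tool axes) [-123.1  -79.1 -181.4] turn deg [0.7 0.1 0.3] rows 8
first-row turn rad [0.001 0.    0.001]  per-row shifts:
[-0.0154, -0.0099, -0.0227]
```

Request:
carry_out --increments '[[[0.008, 0, -0.018], [0.002, 0, 0], 0.7], [[0.01, 0, -0.02], [0.002, 0, 0], 0.7], [[0.01, 0, -0.022], [0.002, 0, 0], 0.7], [[0.01, 0, -0.022], [0.002, 0, 0], 0.7], [[0.009, 0, -0.02], [0.002, 0, 0], 0.7], [[-0.01, -0.005, -0.005], [0, 0, 0], 0.7], [[-0.015, -0.007, -0.007], [0, 0, 0], 0.7], [[-0.018, -0.01, -0.009], [0, 0, 0], 0.7], [[-0.018, -0.01, -0.009], [0, 0, 0], 0.7], [[-0.018, -0.01, -0.009], [0, 0, 0], 0.7], [[-0.018, -0.01, -0.009], [0, 0, 0], 0.7], [[-0.018, -0.01, -0.009], [0, 0, 0], 0.7]]'

```text
time: 15.7
tool_pos: [436.9, 124.7, 182.1]
tcp_rot: [-179.4, -24.9, 90.2]
ft_force: [-0.0, -0.5, -0.5]
finger_gap: 43.7
```

```bash
python3 - <<'E'
from h import *
b=wld(-55,62); T=np.array([b[0],b[1]+7.5,180])
plan(T,[180,-25,90],30); snap('scene','s16')
a=cv2.imread('pics/s16.png')[120:300,200:380]; cv2.imwrite('pics/c16.png',cv2.resize(a,None,fx=3.2,fy=3.2,interpolation=cv2.INTER_CUBIC))
E
```

```text
t 15.7 p [436.9 124.7 182.1] rot [-179.4  -24.9   90.2] F [-0.  -0.5 -0.5] gap 43.7
total shift mm (present tool axes) [-50.1  -9.4 -20.9] turn deg [-0.7  0.1  0.2] rows 2
first-row turn rad [-0.006  0.001  0.002]  per-row shifts:
[-0.0251, -0.0047, -0.0104]
```

View pics/c16.png

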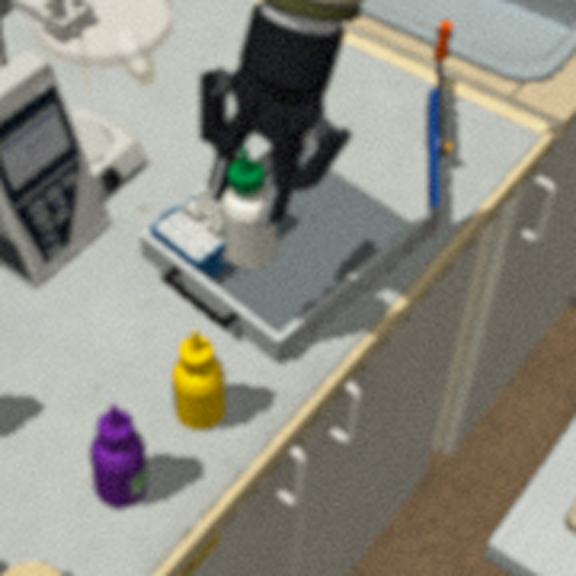

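Request:
carry_out --increments '[[[-0.02, -0.004, -0.009], [-0.005, 0, 0.002], 0.7], [[-0.017, -0.003, -0.007], [-0.005, 0, 0], 0.7], [[-0.012, -0.002, -0.005], [0, 0, 0], 0.7], [[0, 0, 0], [0, 0, 0], 0.7]]'

```text
time: 16.15
tool_pos: [422.4, 65.7, 174.0]
tcp_rot: [-179.5, -24.9, 89.8]
ft_force: [0.2, -0.1, -1.8]
finger_gap: 43.7
```

```bash
python3 - <<'E'
from h import *
b=wld(-55,62); T=np.array([b[0],b[1]+7.5,66])
plan(T,[180,-25,90],20)
E
```

```text
t 16.15 p [422.4  65.7 174. ] rot [-179.5  -24.9   89.8] F [ 0.2 -0.1 -1.8] gap 43.7
total shift mm (present tool axes) [-41.1   6.5 100. ] turn deg [-0.4  0.1 -0.2] rows 6
first-row turn rad [-0.001  0.    -0.001]  per-row shifts:
[-0.0069, 0.0011, 0.0167]
```

Request:
carry_out --increments '[[[-0.005, 0.003, 0.011], [-0.003, 0, 0], 0.7], [[-0.005, 0.002, 0.012], [0, 0, 0], 0.7], [[-0.005, 0.001, 0.012], [0, 0, 0], 0.7], [[-0.005, 0.001, 0.012], [0, 0, 0], 0.7], [[-0.005, 0, 0.012], [0, 0, 0], 0.7], [[-0.005, 0, 0.012], [0, 0, 0], 0.7], [[-0.005, 0, 0.012], [0, 0, 0], 0.7], [[0, 0, 0], [0, 0, 0], 0.7]]'

```text
time: 16.95
tool_pos: [426.2, 72.1, 71.8]
tcp_rot: [-179.3, -25.0, 89.7]
ft_force: [-0.3, 1.0, -1.7]
finger_gap: 43.5
```

```bash
python3 - <<'E'
from h import *
b=wld(-55,62); T=np.array([b[0],b[1]+7.5,63])
plan(T,[180,-25,90],20)
snap('wrist','w17')
E
```

```text
t 16.95 p [426.2  72.1  71.8] rot [-179.3  -25.    89.7] F [-0.3  1.  -1.7] gap 43.5
total shift mm (present tool axes) [-5.2  2.   7.2] turn deg [-0.6  0.  -0.2] rows 1
first-row turn rad [-0.011  0.    -0.004]  per-row shifts:
[-0.0052, 0.002, 0.0072]
```

View pics/w17.png

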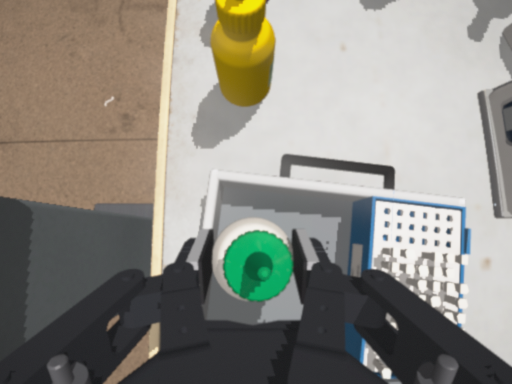

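Request:
carry_out --increments '[[[-0.002, 0.001, 0.004], [0, 0, 0], 0.7], [[-0.0015, 0, 0.003], [0, 0, 0], 0.7], [[0, 0, 0], [0, 0, 0], 0.7]]'

```text
time: 17.3
tool_pos: [429.1, 71.3, 65.7]
tcp_rot: [-179.5, -24.9, 89.8]
ft_force: [0.4, 0.3, -1.7]
finger_gap: 43.8
```

Request:
carry_out --increments '[[[-0.001, 0, 0.002], [0, 0, 0], 0.7], [[0, 0, 0], [0, 0, 0], 0.7]]'

```text
time: 17.5
tool_pos: [429.8, 71.0, 64.0]
tcp_rot: [-179.6, -24.9, 89.8]
ft_force: [-0.4, -0.2, -0.8]
finger_gap: 43.7
```

Request:
carry_out --increments '[[[-0.001, 0, 0.002], [0, 0, 0], 0.7], [[0, 0, 0], [0, 0, 0], 0.7]]'

```text
time: 17.7
tool_pos: [430.4, 70.8, 62.3]
tcp_rot: [-179.7, -24.9, 89.9]
ft_force: [0.6, 1.2, -1.1]
finger_gap: 43.8
```

Request:
carry_out --increments '[[[-0.001, 0, 0.002], [0, 0, 0], 0.7], [[0, 0, 0], [0, 0, 0], 0.7]]'

```text
time: 17.9
tool_pos: [431.1, 71.2, 62.3]
tcp_rot: [-179.8, -25.0, 90.0]
ft_force: [-0.4, 0.1, -0.8]
finger_gap: 43.5
```

Request:
carry_out --increments '[[[0, 0, 0], [0, 0, 0], 0.4], [[0, 0, 0], [0, 0, 0], 0.2], [[0, 0, 0], [0, 0, 0], 0], [[0, 0, 0], [0, 0, 0], 0], [[0, 0, -0.02], [0, 0, 0], 0], [[0, 0, -0.03], [0, 0, 0], 0], [[0, 0, -0.04], [0, 0, 0], 0], [[0, 0, -0.04], [0, 0, 0], 0], [[0.01, 0, -0.04], [0, 0, 0], 0], [[0, 0, 0], [0, 0, 0], 0]]'

```text
time: 18.9
tool_pos: [429.4, 6.9, 223.7]
tcp_rot: [-179.4, -25.1, 89.8]
ft_force: [1.1, 0.3, 0.0]
finger_gap: 85.3
```

```bash
python3 - <<'E'
from h import *
snap('wrist','w18')
plan([560,250,250],[180,-25,90],40)
E
```

```text
t 18.95 p [428.3   7.5 221. ] rot [-179.2  -25.1   89.8] F [ 0.2  0.2 -0.4] gap 85.4
total shift mm (present tool axes) [232.4 131.8  75. ] turn deg [-0.7 -0.1 -0.2] rows 7
first-row turn rad [-0.002 -0.    -0.001]  per-row shifts:
[0.0332, 0.0188, 0.0107]
```

View pics/w18.png

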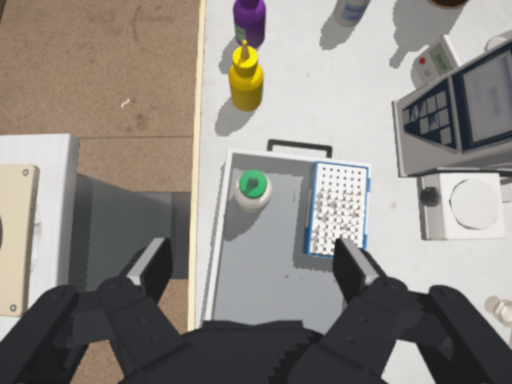

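```bash
python3 - <<'E'
from h import *
s=np.load('w10.npy',allow_pickle=True).item()
for u,v,z in [(391,85,40),(398,133,10),(430,130,10),(352,145,100),(350,215,60)]: print(onz(s,u,v,z).round())
plan([575,270,200],[180,-25,90],40)
E
```

```text
[663. 277.  40.]
[695. 217.  10.]
[741. 222.  10.]
[600. 211. 100.]
[621. 116.  60.]
t 18.95 p [428.3   7.5 221. ] rot [-179.2  -25.1   89.8] F [ 0.2  0.2 -0.4] gap 85.4
total shift mm (present tool axes) [229.3 147.5 128.5] turn deg [-0.7 -0.1 -0.2] rows 8
first-row turn rad [-0.002 -0.    -0.   ]  per-row shifts:
[0.0287, 0.0184, 0.0161]
```

Request:
carry_out --increments '[[[0.033, 0.006, 0.015], [-0.002, 0, 0], 0], [[0.033, 0.006, 0.015], [-0.002, 0, 0], 0], [[0.033, 0.01, 0.015], [-0.002, 0, 0], 0], [[0.033, 0.01, 0.015], [-0.002, 0, 0], 0], [[0.033, 0.02, 0.015], [0, 0, 0], 0], [[0.033, 0.03, 0.015], [0, 0, 0], 0], [[0.025, 0.03, 0.02], [0, 0, 0], 0], [[0.01, 0.03, 0.015], [0, 0, 0], 0], [[0, 0, 0], [0, 0, 0], 0], [[0, 0, 0], [0, 0, 0], 0]]'

```text
time: 19.95
tool_pos: [567.6, 283.4, 186.4]
tcp_rot: [-178.4, -25.0, 89.1]
ft_force: [0.0, -0.2, 1.0]
finger_gap: 85.7
```

```bash
python3 - <<'E'
from h import *
s=snap('wrist','w19'); hsv=cv2.cvtColor(s['image'],cv2.COLOR_BGR2HSV); print((-s['R'].T@s['t']).round())
for n,lo,hi in [('blue',(100,150,80),(118,255,255))]:
    m=cv2.inRange(hsv,lo,hi); k,l,st,ce=cv2.connectedComponentsWithStats(m)
    for i in range(1,k):
        if st[i,4]>150: 
            u,v=ce[i]; print(n,st[i],ce[i].round(1),[onz(s,u,v,z)[:2].round(1).tolist() for z in (85,95)])
plan([575,270,180],[180,-25,90],40)
E
```

```text
[572. 290. 347.]
t 20.0 p [567.2 283.1 186.1] rot [-178.3  -25.    89.1] F [-0.6  0.5 -0.1] gap 85.7
total shift mm (present tool axes) [-14.3   8.1  -0.2] turn deg [-1.3  0.  -0.8] rows 1
first-row turn rad [-0.022  0.    -0.015]  per-row shifts:
[-0.0143, 0.0081, -0.0002]
```

View pics/w19.png

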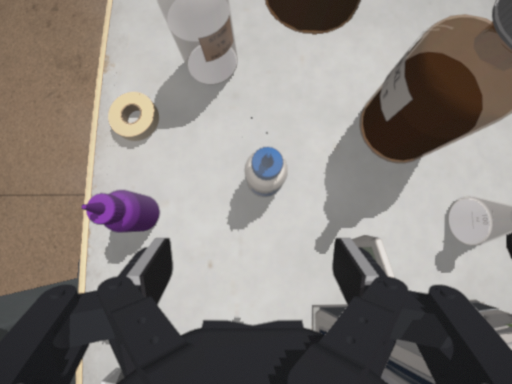

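```bash
python3 - <<'E'
from h import *
s=snap('wrist','w20'); hsv=cv2.cvtColor(s['image'],cv2.COLOR_BGR2HSV)
m=cv2.inRange(hsv,(95,90,60),(120,255,255)); k,l,st,ce=cv2.connectedComponentsWithStats(m)
for i in range(1,k):
    if st[i,4]>100: print(st[i],ce[i].round(1),[onz(s,*ce[i],z)[:2].round(1).tolist() for z in (85,95)])
print(onz(s,267,176,40),onz(s,266.5,172,65),onz(s,270,159,122))
print('front base',onz(s,266,194,0))
print('smallbox',onz(s,378,240,40), onz(s,330,247,0))
E
```

```text
[253 147  30  29 503] [268.3 160.2] [[580.5, 358.5], [580.2, 355.9]]
[580.35180336 351.96078494  40.        ] [579.1697582  351.15109806  65.        ] [580.69605517 349.84428797 122.        ]
front base [579.95063348 336.86102863   0.        ]
smallbox [701.58358513 279.43198342  40.        ] [658.15734052 270.2842667    0.        ]
```

```bash
cat > b.py <<'E'
from h import *
import sys
th=np.radians(25); zt=np.array([0,np.sin(th),-np.cos(th)])
T=np.array([580,356,72.])+19*zt
plan(T-float(sys.argv[1])*zt,[180,-25,90],20)
if len(sys.argv)>2: snap('wrist',sys.argv[2])
E
python3 b.py 70
```

```text
t 20.05 p [567.3 282.6 187.1] rot [-178.4  -25.    89.1] F [-0.3  0.3  0.1] gap 85.2
total shift mm (present tool axes) [18.1 14.2 84. ] turn deg [-1.2  0.  -0.8] rows 5
first-row turn rad [-0.004  0.    -0.003]  per-row shifts:
[0.0036, 0.0028, 0.0168] [0.0036, 0.0028, 0.0168] [0.0036, 0.0027, 0.0168] [0.0036, 0.0027, 0.0168] [0.0036, 0.0026, 0.0169]
```

Request:
carry_out --increments '[[[0.005, 0.004, 0.01], [-0.006, 0, -0.004], 0], [[0.005, 0.004, 0.017], [-0.006, 0, -0.004], 0], [[0.004, 0.003, 0.017], [-0.004, 0, -0.004], 0], [[0.004, 0.003, 0.017], [0, 0, 0], 0], [[0, 0, 0.012], [0, 0, 0], 0], [[0, 0, 0], [0, 0, 0], 0]]'

```text
time: 20.65
tool_pos: [582.1, 329.9, 128.8]
tcp_rot: [179.8, -25.0, 89.8]
ft_force: [-1.1, 0.0, -0.0]
finger_gap: 85.7
```

```bash
python3 b.py 0 w21
```

```text
t 20.65 p [582.1 329.9 128.8] rot [179.8 -25.   89.8] F [-1.1  0.  -0. ] gap 85.7
total shift mm (present tool axes) [-0.4 -2.5 81.5] turn deg [ 0.3 -0.  -0.2] rows 5
first-row turn rad [ 0.001 -0.    -0.001]  per-row shifts:
[-0.0001, -0.0005, 0.0163]
```

View pics/w21.png

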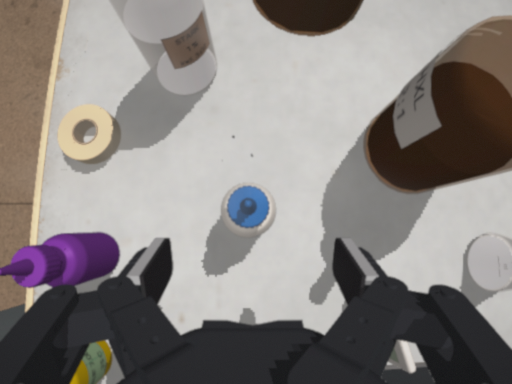

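Request:
carry_out --increments '[[[0, -0.003, 0.015], [0, 0, 0], 0], [[0, 0, 0.016], [0, 0, 0], 0], [[0, 0, 0.016], [0, 0, 0], 0], [[0, 0, 0.01], [0, 0, 0], 0], [[0, 0, 0], [0, 0, 0], 0]]'

```text
time: 21.2
tool_pos: [580.4, 355.3, 74.6]
tcp_rot: [179.6, -25.1, 89.8]
ft_force: [-1.3, -0.3, 0.1]
finger_gap: 85.3
```

```bash
python3 b.py 0 w22
```

```text
t 21.2 p [580.4 355.3  74.6] rot [179.6 -25.1  89.8] F [-1.3 -0.3  0.1] gap 85.3
total shift mm (present tool axes) [-0.5 -0.5 21.7] turn deg [ 0.4 -0.1 -0.2] rows 2
first-row turn rad [ 0.004 -0.001 -0.002]  per-row shifts:
[-0.0002, -0.0003, 0.0108]
```

View pics/w22.png

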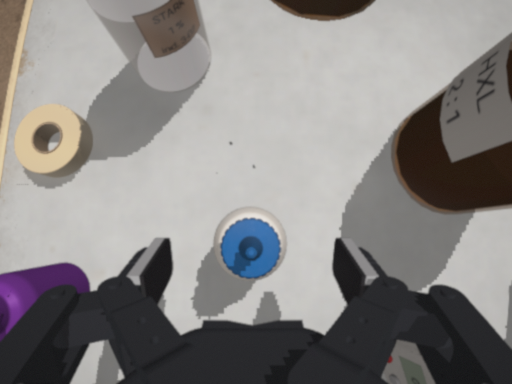

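Request:
carry_out --increments '[[[0, 0, 0.011], [0, 0, 0], 0], [[0, 0, 0.01], [0, 0, 0], 0], [[0, 0, 0], [0, 0, 0], 0.2], [[0, 0, 0], [0, 0, 0], 0.5], [[0, 0, 0], [0, 0, 0], 0.7], [[0, 0, 0], [0, 0, 0], 0.7], [[0, 0, 0], [0, 0, 0], 0.7], [[0, 0, 0], [0, 0, 0], 0.7]]' --newtons 30

```text
time: 22.05
tool_pos: [582.5, 364.6, 56.7]
tcp_rot: [179.4, -25.1, 89.8]
ft_force: [0.4, -0.9, -1.4]
finger_gap: 42.7
```

```bash
python3 b.py 0 w23
```

```text
t 22.05 p [582.5 364.6  56.7] rot [179.4 -25.1  89.8] F [ 0.4 -0.9 -1.4] gap 42.7
total shift mm (present tool axes) [-1.4 -2.5  1.5] turn deg [ 0.6 -0.1 -0.1] rows 1
first-row turn rad [ 0.011 -0.002 -0.002]  per-row shifts:
[-0.0014, -0.0025, 0.0015]
```

View pics/w23.png

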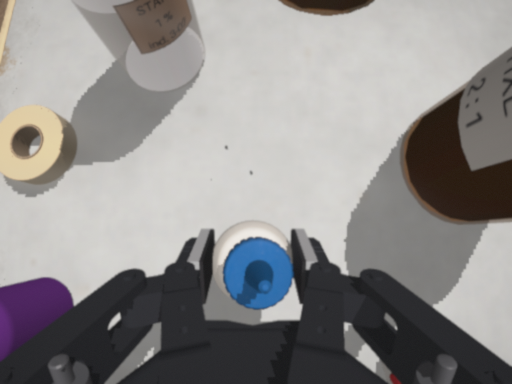

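Request:
carry_out --increments '[[[0.008, 0, -0.018], [0.003, 0, 0], 0.7], [[0.01, 0, -0.022], [0.003, 0, 0], 0.7], [[0.012, 0, -0.026], [0, 0, 0], 0.7], [[0.012, 0, -0.026], [0, 0, 0], 0.7], [[0.012, 0, -0.026], [0, 0, 0], 0.7], [[0.01, 0, -0.022], [0, 0, 0], 0.7], [[0, 0, 0], [0, 0, 0], 0.7]]'

```text
time: 22.8
tool_pos: [580.6, 362.1, 214.3]
tcp_rot: [-180.0, -25.0, 89.7]
ft_force: [0.7, -0.3, -0.3]
finger_gap: 42.4
```

```bash
python3 - <<'E'
from h import *
b=wld(-55,-22); T=np.array([b[0],b[1]+7.5,190]); print(b)
plan(T,[180,-25,90],25); snap('scene','s24')
a=cv2.imread('pics/s24.png')[100:300,130:330]; cv2.imwrite('pics/c24.png',cv2.resize(a,None,fx=3,fy=3,interpolation=cv2.INTER_CUBIC))
E
```

```text
[418.33109505 -20.51503488]
t 22.8 p [580.6 362.1 214.3] rot [-180.   -25.    89.7] F [ 0.7 -0.3 -0.3] gap 42.4
total shift mm (present tool axes) [-351.  -160.3 -136.8] turn deg [ 0.1 -0.  -0.3] rows 17
first-row turn rad [ 0. -0. -0.]  per-row shifts:
[-0.0206, -0.0094, -0.008]
```

View pics/c24.png

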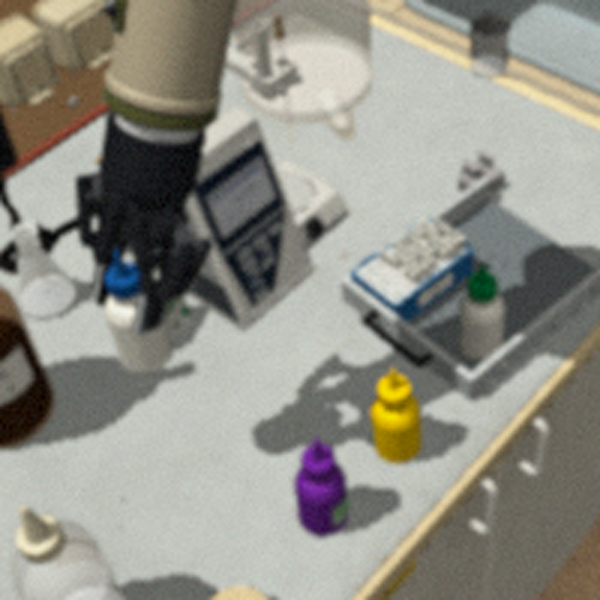

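Request:
carry_out --increments '[[[-0.006, -0.012, -0.003], [0, 0, 0], 0.7], [[-0.01, -0.02, -0.005], [0, 0, 0], 0.7], [[-0.01, -0.022, -0.005], [0, 0, 0], 0.7], [[-0.014, -0.022, -0.006], [0, 0, 0], 0.7], [[-0.018, -0.02, -0.008], [0, 0, 0], 0.7], [[-0.022, -0.016, -0.01], [0, 0, 0], 0.7], [[-0.025, -0.012, -0.0115], [0, 0, 0], 0.7], [[-0.026, -0.01, -0.012], [0, 0, 0], 0.7], [[-0.026, -0.006, -0.012], [0, 0, 0], 0.7], [[-0.026, 0, -0.012], [0, 0, 0], 0.7], [[-0.026, 0, -0.012], [0, 0, 0], 0.7], [[-0.026, 0, -0.012], [0, 0, 0], 0.7]]'

```text
time: 24.05
tool_pos: [421.5, 96.5, 190.2]
tcp_rot: [-178.1, -24.7, 89.3]
ft_force: [0.2, 0.1, -1.6]
finger_gap: 42.9
```

```bash
cat > q.py <<'E'
from h import *
import sys
b=wld(-55,-22); T=np.array([b[0],b[1]+7.5,float(sys.argv[1])])
plan(T,[180,-25,90],20)
if len(sys.argv)>2: snap('wrist',sys.argv[2])
E
python3 q.py 190
```

```text
t 24.05 p [421.5  96.5 190.2] rot [-178.1  -24.7   89.3] F [ 0.2  0.1 -1.6] gap 42.9
total shift mm (present tool axes) [-99.6  -3.3 -45.6] turn deg [-1.6  0.3 -0.7] rows 6
first-row turn rad [-0.005  0.001 -0.002]  per-row shifts:
[-0.0166, -0.0005, -0.0076] [-0.0166, -0.0005, -0.0076] [-0.0166, -0.0005, -0.0076] [-0.0166, -0.0005, -0.0076] [-0.0166, -0.0005, -0.0077] [-0.0166, -0.0005, -0.0077]
```

Request:
carry_out --increments '[[[0.009, 0, -0.019], [-0.005, 0, -0.003], 0.7], [[-0.012, -0.001, -0.012], [-0.005, 0, -0.003], 0.7], [[-0.019, -0.001, -0.009], [-0.005, 0, -0.003], 0.7], [[-0.02, 0, -0.009], [-0.005, 0, -0.003], 0.7], [[-0.02, 0, -0.009], [-0.005, 0, 0], 0.7], [[-0.016, 0, -0.008], [0, 0, 0], 0.7], [[-0.008, 0, -0.004], [0, 0, 0], 0.7], [[0, 0, 0], [0, 0, 0], 0.7]]'

```text
time: 24.85
tool_pos: [414.0, -16.8, 205.6]
tcp_rot: [-178.8, -25.0, 89.3]
ft_force: [-0.4, 0.1, -0.8]
finger_gap: 42.9
```

```bash
python3 q.py 74 w25
```

```text
t 24.85 p [414.  -16.8 205.6] rot [-178.8  -25.    89.3] F [-0.4  0.1 -0.8] gap 42.9
total shift mm (present tool axes) [-52.3   6.8 120.7] turn deg [-0.9 -0.1 -0.7] rows 7
first-row turn rad [-0.002 -0.    -0.002]  per-row shifts:
[-0.0075, 0.001, 0.0172]
```

View pics/w25.png

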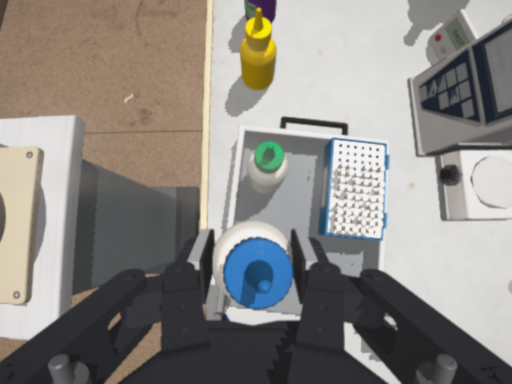

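Request:
carry_out --increments '[[[-0.005, 0.003, 0.011], [-0.004, 0, -0.003], 0.7], [[-0.006, 0.003, 0.014], [-0.004, 0, -0.003], 0.7], [[-0.006, 0.001, 0.014], [-0.004, 0, -0.003], 0.7], [[-0.006, 0, 0.014], [0, 0, 0], 0.7], [[-0.006, 0, 0.014], [0, 0, 0], 0.7], [[-0.006, 0, 0.014], [0, 0, 0], 0.7], [[-0.006, 0, 0.014], [0, 0, 0], 0.7], [[-0.004, 0, 0.01], [0, 0, 0], 0.7], [[0, 0, 0], [0, 0, 0], 0.7]]'

```text
time: 25.8
tool_pos: [418.3, -3.5, 79.3]
tcp_rot: [-179.7, -25.2, 90.3]
ft_force: [-0.6, 0.3, -0.7]
finger_gap: 42.3
```

```bash
python3 q.py 64 w26
```

```text
t 25.8 p [418.3  -3.5  79.3] rot [-179.7  -25.2   90.3] F [-0.6  0.3 -0.7] gap 42.3
total shift mm (present tool axes) [-15.1   0.    9.8] turn deg [-0.5 -0.2  0.3] rows 1
first-row turn rad [-0.009 -0.004  0.005]  per-row shifts:
[-0.0151, 0.0, 0.0098]
```

View pics/w26.png

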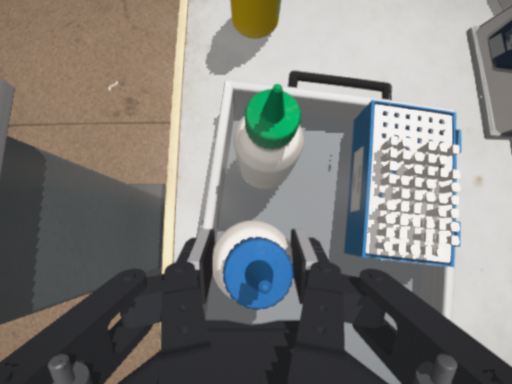

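Request:
carry_out --increments '[[[-0.005, 0, 0.006], [0, 0, 0], 0.7], [[-0.003, 0, 0.005], [0, 0, 0], 0.7], [[0, 0, 0], [0, 0, 0], 0.7]]'

```text
time: 26.15
tool_pos: [419.9, -6.6, 67.1]
tcp_rot: [-179.9, -25.1, 90.5]
ft_force: [-0.2, 0.3, -0.6]
finger_gap: 42.6
```

Request:
carry_out --increments '[[[-0.0015, 0, 0.003], [0, 0, 0], 0.7], [[0, 0, 0], [0, 0, 0], 0.7]]'

```text
time: 26.35
tool_pos: [420.4, -7.2, 63.9]
tcp_rot: [-179.9, -25.1, 90.5]
ft_force: [0.4, -0.1, -0.8]
finger_gap: 42.4
```

Request:
carry_out --increments '[[[-0.0015, 0, 0.002], [0, 0, 0], 0.7], [[0, 0, 0], [0, 0, 0], 0.7]]'

```text
time: 26.55
tool_pos: [421.1, -8.0, 62.2]
tcp_rot: [180.0, -25.1, 90.5]
ft_force: [-0.1, 0.2, -0.6]
finger_gap: 42.6
```

Request:
carry_out --increments '[[[-0.0005, 0, 0.001], [0, 0, 0], 0.7], [[0, 0, 0], [0, 0, 0], 0.4], [[0, 0, 0], [0, 0, 0], 0.2], [[0, 0, 0], [0, 0, 0], 0], [[0, 0, 0], [0, 0, 0], 0], [[0, 0, -0.02], [0, 0, 0], 0], [[0, 0, -0.03], [0, 0, 0], 0], [[0, 0, -0.04], [0, 0, 0], 0], [[0, 0, -0.04], [0, 0, 0], 0], [[0, 0, -0.04], [0, 0, 0], 0], [[0, 0, -0.03], [0, 0, 0], 0], [[0, 0, 0], [0, 0, 0], 0]]'

```text
time: 27.75
tool_pos: [419.9, -95.0, 247.5]
tcp_rot: [-179.7, -25.2, 90.5]
ft_force: [0.7, -0.4, 0.9]
finger_gap: 85.4
```

```bash
python3 - <<'E'
from h import *
s=snap('wrist','w27'); np.save('w27.npy',{k:s[k] for k in s if k!='image'},allow_pickle=True)
snap('scene','s27')
a=cv2.imread('pics/s27.png')[140:290,230:380]; cv2.imwrite('pics/c27.png',cv2.resize(a,None,fx=4,fy=4,interpolation=cv2.INTER_CUBIC))
E
```

```text
(no output)
```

View pics/w27.png

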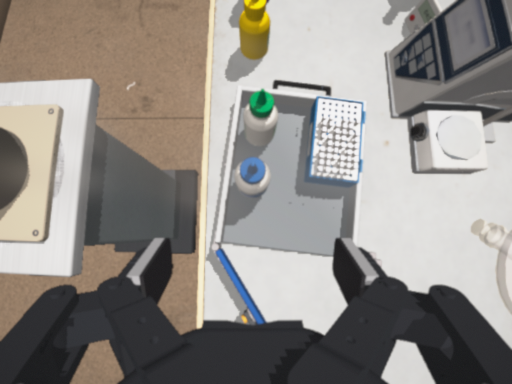

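View pics/c27.png

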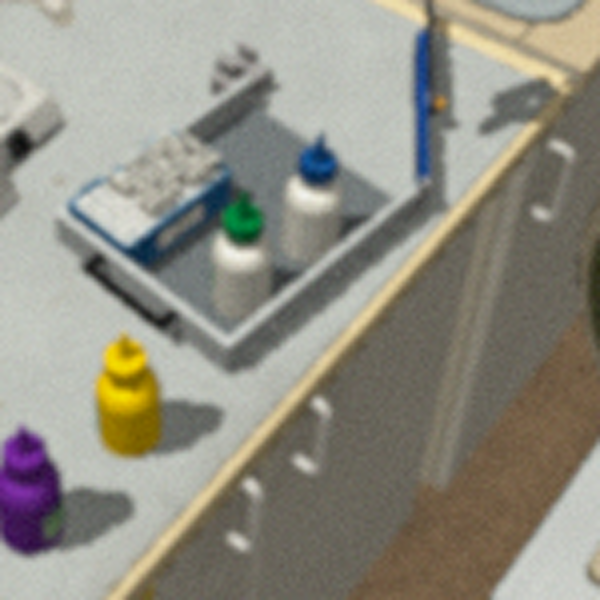

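```bash
python3 - <<'E'
from h import *
a=cv2.imread('pics/w27.png')[80:195,225:375]; cv2.imwrite('pics/c28.png',cv2.resize(a,None,fx=5,fy=5,interpolation=cv2.INTER_CUBIC))
E
```

```text
(no output)
```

View pics/c28.png

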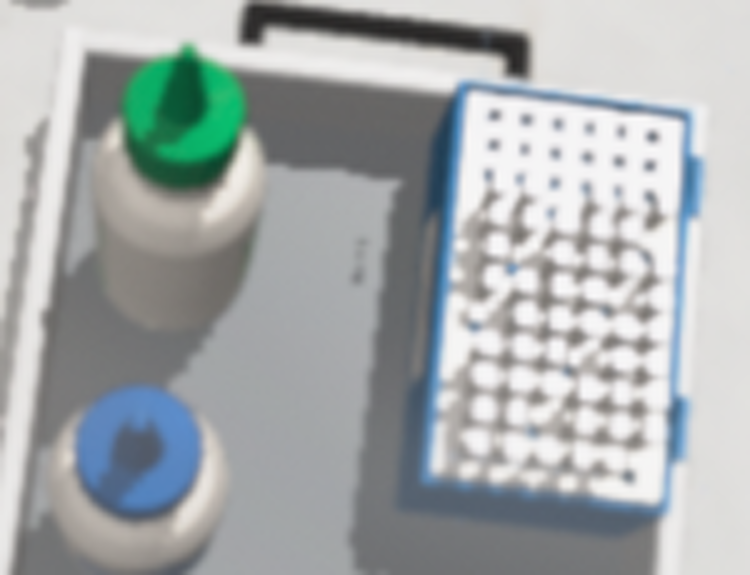

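```bash
python3 - <<'E'
from h import *
s=np.load('w27.npy',allow_pickle=True).item()
q=lambda x,y,z: onz(s,225+(x+.5)/5-.5,80+(y+.5)/5-.5,z)
for z in(42,48):
    b=[q(x,y,z) for x,y in [(462,82),(690,115),(662,515),(425,483)]]
    print(z,[np.linalg.norm(b[i]-b[(i+1)%4]).round(1) for i in range(4)],[car(p,CC,CY).round(1) for p in b])
    print('long ang rel',[np.arctan2(*(b[i]-b[j])[[1,0]])-np.pi/2-CY for i,j in((0,3),(1,2))])
IFL,INL=q(88,52,36),q(20,560,36); print('inner near wall',car(IFL,CC,CY),car(INL,CC,CY)); print(car(q(705,105,36),CC,CY), 'outer FL', car(q(66,28,36),CC,CY),'outer NL')
E
```

```text
42 [np.float64(66.2), np.float64(117.6), np.float64(65.1), np.float64(118.0)] [array([ 21.4, 112.7]), array([ 87.6, 111.7]), array([86.3, -5.9]), array([21.2, -5.3])]
long ang rel [np.float64(-0.0016209530312979864), np.float64(-0.01050894951389629)]
48 [np.float64(65.1), np.float64(115.7), np.float64(64.1), np.float64(116.1)] [array([ 20.3, 109.4]), array([ 85.4, 108.4]), array([84.2, -7.3]), array([20.1, -6.6])]
long ang rel [np.float64(-0.0016209530312975423), np.float64(-0.010508949513896734)]
inner near wall [-86.51330145 111.58797787] [-85.31529848 -38.9202419 ]
[ 94.0289097  118.78382913] outer FL [-93.91051868 118.40701252] outer NL
```

```bash
cat > l.py <<'E'
from h import *
def post(q,a,CCx=None,s=0.):
    """world grip point + tool rotation, s = distance backed off along post axis upward"""
    ang=CY-q; u=np.array([np.cos(ang),np.sin(ang),0]); n=np.array([np.sin(ang),-np.cos(ang),0]) # n: outward
    H=np.array([*wld(-93.5,-116),29.])
    piv=H+100*u+9.5*n
    e=np.cos(a)*u+np.sin(a)*np.array([0,0,1]); p=-np.sin(a)*u+np.cos(a)*np.array([0,0,1])
    G=piv+142*e+39*p
    z=-p; x=-e; y=np.cross(z,x)
    return G, Ro.from_matrix(np.c_[x,y,z]), p
def tgt(q,a,back=0,d=19):
    G,R,p=post(q,a); T=G-d*p+back*p
    return T,R.as_euler('xyz',degrees=True)
if __name__=='__main__':
    import sys
    q,a,back=map(float,sys.argv[1:4]); T,e=tgt(q,a,back); print('target',T.round(1),e.round(1)); plan(T,e,float(sys.argv[4]) if len(sys.argv)>4 else 30)
    if len(sys.argv)>5: snap('wrist',sys.argv[5])
E
python3 l.py 0.889 0 140
python3 -c "
from h import *
s=snap('top'); print(onz(s,371,150,35))"
```

```text
target [ 491.1 -318.8  189. ] [-180.     0.   122.4]
t 27.85 p [418.6 -93.1 243.9] rot [-179.5  -25.4   90.4] F [-0.6 -0.1 -1. ] gap 85.4
total shift mm (present tool axes) [-227.9   70.6  -47.9] turn deg [  6.6 -24.8 -31.4] rows 9
first-row turn rad [ 0.013 -0.048 -0.061]  per-row shifts:
[-0.0253, 0.0078, -0.0053] [-0.026, 0.0062, -0.0042] [-0.0265, 0.0046, -0.003] [-0.0268, 0.0029, -0.0017] [-0.027, 0.0013, -0.0005] [-0.027, -0.0004, 0.0008] [-0.0269, -0.002, 0.0021] [-0.0266, -0.0036, 0.0035] [-0.0261, -0.0051, 0.0048] 
[ 706.577921   -334.12074057   35.        ]
```

Request:
carry_out --increments '[[[-0.025, 0.008, -0.005], [0.013, -0.048, -0.061], 0], [[-0.026, 0.006, -0.004], [0.013, -0.048, -0.061], 0], [[-0.0265, 0.0046, -0.003], [0.013, -0.048, -0.061], 0], [[-0.027, 0.003, -0.0017], [0.013, -0.048, -0.061], 0], [[-0.027, 0.001, -0.0005], [0.013, -0.048, -0.061], 0], [[-0.027, 0, 0.0008], [0.013, -0.048, -0.061], 0], [[-0.027, -0.002, 0.002], [0.013, -0.048, -0.061], 0], [[-0.0265, -0.0036, 0.0035], [0.013, -0.048, -0.061], 0], [[-0.015, -0.003, 0.004], [0.013, -0.048, -0.061], 0], [[0, 0, 0], [0, 0, 0], 0]]'

```text
time: 28.9
tool_pos: [483.5, -301.5, 164.1]
tcp_rot: [-178.9, -1.1, 124.4]
ft_force: [-0.4, 0.7, -0.4]
finger_gap: 85.8
```

```bash
python3 l.py 0.889 0 120 30 w30
```

```text
target [ 491.1 -318.8  169. ] [-180.     0.   122.4]
t 28.9 p [ 483.5 -301.5  164.1] rot [-178.9   -1.1  124.4] F [-0.4  0.7 -0.4] gap 85.8
total shift mm (present tool axes) [-18.4  -3.6  -5.2] turn deg [-1.1 -1.1  1.9] rows 1
first-row turn rad [-0.019 -0.02   0.034]  per-row shifts:
[-0.0184, -0.0036, -0.0052]
```

View pics/w30.png

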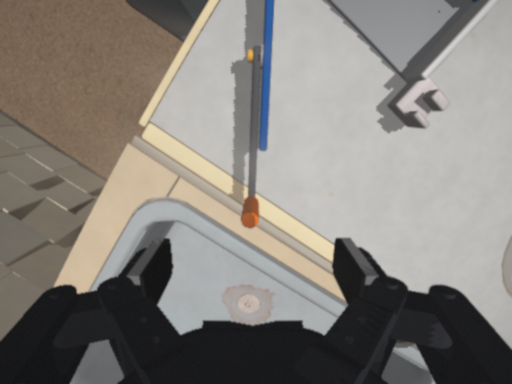

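```bash
python3 - <<'E'
from l import *
s=snap('wrist'); print(onz(s,250,220,86), onz(s,251,198,36), onz(s,264,150,36))
hsv=cv2.cvtColor(s['image'],cv2.COLOR_BGR2HSV); m=cv2.inRange(hsv,(3,150,80),(14,255,255)); k,l,st,ce=cv2.connectedComponentsWithStats(m)
print([ (st[i].tolist(),ce[i].round(1).tolist()) for i in range(1,k) if st[i,4]>40])
P=onz(s,250,220,86)[:2]; d=car(P,CC,CY)-[-93.5,-116]; print(np.hypot(*d),-np.arctan2(d[1],d[0])-np.arctan2(9.5,242))
print(proj(s,post(.889,0)[0]+[0,0,18]))
E
```

```text
[ 490.42123292 -316.24201856   86.        ] [ 487.53426136 -312.48943289   36.        ] [ 470.31322187 -264.3752695    36.        ]
[([242, 200, 16, 28, 284], [251.0, 216.0])]
239.67370803344394 0.8860435920594956
[248.98325187 222.64749736]
```

Request:
carry_out --increments '[[[-0.016, -0.003, 0], [-0.019, -0.02, 0.034], 0], [[0, 0, 0.02], [0, 0, 0], 0], [[0, 0, 0.02], [0, 0, 0], 0], [[0, 0, 0.02], [0, 0, 0], 0], [[0, 0, 0], [0, 0, 0], 0]]'

```text
time: 29.5
tool_pos: [492.1, -317.6, 104.7]
tcp_rot: [179.5, 0.1, 121.4]
ft_force: [-0.1, 0.8, -0.3]
finger_gap: 85.4
```

```bash
python3 l.py 0.887 0 0 30 w31; python3 -c "
from h import *
print(r.sense()['joint_pos'].round(1))"
```

```text
target [ 491.5 -318.5   49. ] [180.    0.  122.6]
t 29.5 p [ 492.1 -317.6  104.7] rot [1.795e+02 1.000e-01 1.214e+02] F [-0.1  0.8 -0.3] gap 85.4
total shift mm (present tool axes) [-0.3 -1.4 55.7] turn deg [ 0.5  0.1 -1.1] rows 2
first-row turn rad [ 0.004  0.001 -0.01 ]  per-row shifts:
[-0.0002, -0.0007, 0.0279] [-0.0002, -0.0006, 0.0279] 
[-38.1  10.3  95.5   0.4  73.8 -69.7]
```

View pics/w31.png

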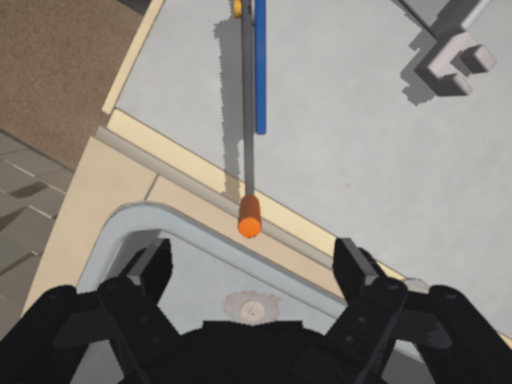

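Request:
carry_out --increments '[[[0.002, -0.001, 0.018], [0.006, 0, -0.018], 0], [[0, 0, 0.018], [0, 0, 0], 0], [[0, 0, 0.017], [0, 0, 0], 0], [[0, 0, 0], [0, 0, 0], 0]]'

```text
time: 29.95
tool_pos: [495.3, -321.1, 59.7]
tcp_rot: [179.5, 0.8, 122.2]
ft_force: [-0.4, 0.2, 0.5]
finger_gap: 85.2
```

```bash
python3 l.py 0.887 0 0 30 w32
```

```text
target [ 491.5 -318.5   49. ] [180.    0.  122.6]
t 29.95 p [ 495.3 -321.1   59.7] rot [179.5   0.8 122.2] F [-0.4  0.2  0.5] gap 85.2
total shift mm (present tool axes) [ 4.4 -1.9 10.6] turn deg [ 0.5  0.8 -0.4] rows 1
first-row turn rad [ 0.008  0.014 -0.007]  per-row shifts:
[0.0044, -0.0019, 0.0106]
```

View pics/w32.png

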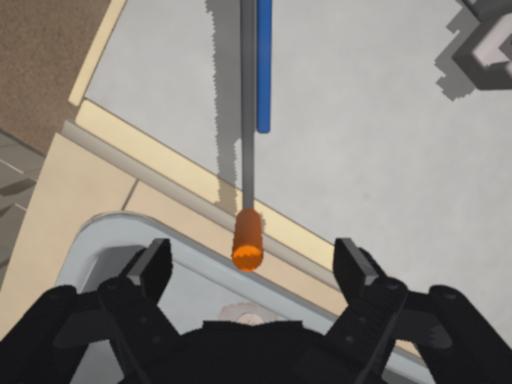

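Request:
carry_out --increments '[[[0.005, -0.002, 0.009], [0.007, 0.014, -0.006], 0], [[0, 0, 0.002], [0, 0, 0], 0], [[0, 0, 0], [0, 0, 0], 0.3], [[0, 0, 0], [0, 0, 0], 0.6], [[0, 0, 0], [0, 0, 0], 0.95], [[0, 0, 0], [0, 0, 0], 0.95], [[0, 0, 0], [0, 0, 0], 0.95], [[0, 0, 0], [0, 0, 0], 0.95], [[0, 0, 0], [0, 0, 0], 0.95]]' --newtons 40

```text
time: 30.9
tool_pos: [494.9, -321.1, 55.9]
tcp_rot: [179.7, 0.6, 122.5]
ft_force: [-0.4, -0.2, 0.4]
finger_gap: 14.7
```

```bash
python3 l.py 0.887 0 0 30 w33
```

```text
target [ 491.5 -318.5   49. ] [180.    0.  122.6]
t 30.9 p [ 494.9 -321.1   55.9] rot [179.7   0.6 122.5] F [-0.4 -0.2  0.4] gap 14.7
total shift mm (present tool axes) [ 4.1 -1.5  6.9] turn deg [ 0.3  0.6 -0.1] rows 1
first-row turn rad [ 0.004  0.01  -0.001]  per-row shifts:
[0.0041, -0.0015, 0.0069]
```

View pics/w33.png

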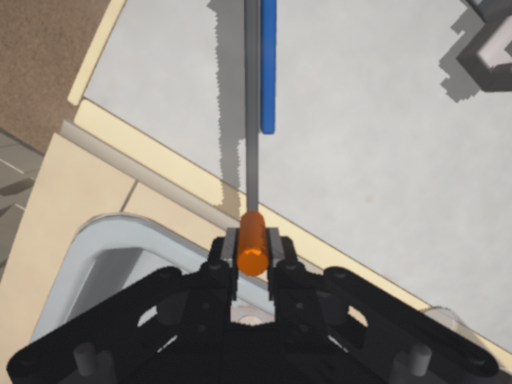

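```bash
cat > m.py <<'E'
from l import *
import sys
def tgt2(q,a):
    G,R,p=post(q,a); e=-R.as_matrix()[:,0]
    return G-12*p+4*e,R
def seq(q0,a0,q1,a1,n):
    # tool-frame increments for rows, from model poses
    for i in range(n):
        t0,R0=tgt2(q0+(q1-q0)*i/n,a0+(a1-a0)*i/n); t1,R1=tgt2(q0+(q1-q0)*(i+1)/n,a0+(a1-a0)*(i+1)/n)
        print((R0.inv().apply(t1-t0)/1000).round(4).tolist(),(R0.inv()*R1).as_rotvec().round(3).tolist())
if __name__=='__main__':
    q,a=map(float,sys.argv[1:3]); T,R=tgt2(q,a); e=R.as_euler('xyz',degrees=True); print('target',T.round(1),e.round(1)); plan(T,e,15,3)
    if len(sys.argv)>3: q1,a1,n=float(sys.argv[3]),float(sys.argv[4]),int(sys.argv[5]); seq(q,a,q1,a1,n)
E
python3 m.py .887 0 .887 .3 8
python3 - <<'E'
from h import *
s=snap('top'); a=s['image'][165:265,235:345]; cv2.imwrite('pics/t33.png',cv2.resize(a,None,fx=6,fy=6,interpolation=cv2.INTER_CUBIC))
E
```

```text
target [ 493.6 -321.9   56. ] [180.    0.  122.6]
t 30.95 p [ 494.9 -321.1   55.9] rot [179.7   0.6 122.5] F [ 0.3 -0.1  0.3] gap 14.7
total shift mm (present tool axes) [ 0.  -1.5 -0.1] turn deg [ 0.3  0.6 -0.1] rows 1
first-row turn rad [ 0.004  0.01  -0.001]  per-row shifts:
[0.0, -0.0015, -0.0001] 
[0.0011, -0.0, -0.0055] [0.0, -0.037, 0.0]
[0.0011, -0.0, -0.0055] [-0.0, -0.038, 0.0]
[0.0011, 0.0, -0.0055] [0.0, -0.038, -0.0]
[0.0011, -0.0, -0.0055] [0.0, -0.038, -0.0]
[0.0011, -0.0, -0.0055] [-0.0, -0.037, -0.0]
[0.0011, 0.0, -0.0055] [0.0, -0.038, 0.0]
[0.0011, -0.0, -0.0055] [0.0, -0.038, 0.0]
[0.0011, -0.0, -0.0055] [-0.0, -0.037, -0.0]
```

View pics/t33.png

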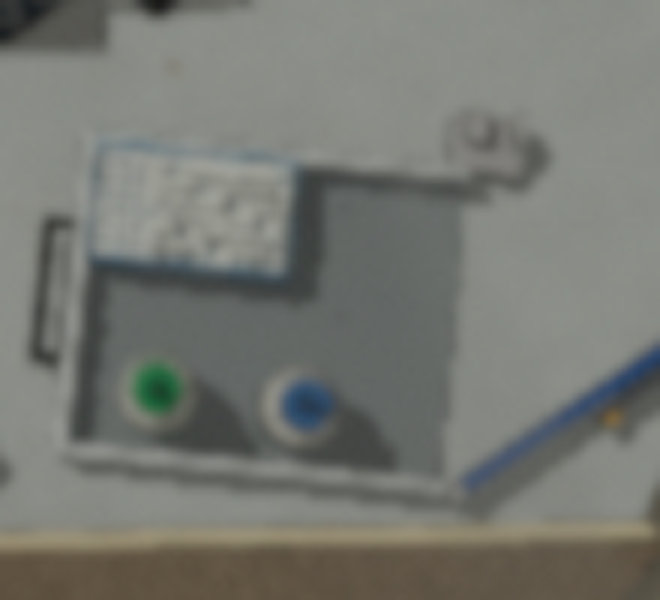

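Request:
carry_out --increments '[[[0.001, 0, -0.0055], [0, -0.037, 0], 0.95], [[0.001, 0, -0.0055], [0, -0.037, 0], 0.95], [[0.001, 0, -0.0055], [0, -0.037, 0], 0.95], [[0.001, 0, -0.0055], [0, -0.037, 0], 0.95], [[0, 0, 0], [0, 0, 0], 0.95]]'

```text
time: 31.5
tool_pos: [491.5, -316.5, 77.4]
tcp_rot: [179.7, 9.3, 122.4]
ft_force: [0.6, 0.1, 0.3]
finger_gap: 14.6
```

```bash
python3 m.py .887 .15; python3 -c "
from h import *
snap('wrist','w34')"
```

```text
target [ 490.6 -317.1   77.5] [-180.     8.6  122.6]
t 31.5 p [ 491.5 -316.5   77.4] rot [179.7   9.3 122.4] F [0.6 0.1 0.3] gap 14.6
total shift mm (present tool axes) [-0.  -1.1 -0.1] turn deg [ 0.2  0.7 -0.1] rows 1
first-row turn rad [ 0.004  0.012 -0.003]  per-row shifts:
[-0.0, -0.0011, -0.0001]
```

View pics/w34.png

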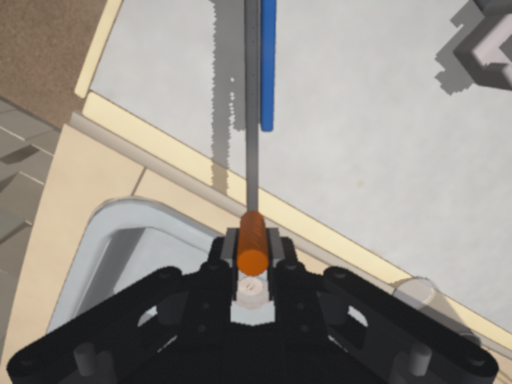

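Request:
carry_out --increments '[[[0.001, 0, -0.0055], [0, -0.035, 0], 0.95], [[0.001, 0, -0.0055], [0, -0.035, 0], 0.95], [[0.001, 0, -0.0055], [0, -0.035, 0], 0.95], [[0.001, 0, -0.0055], [0, -0.035, 0], 0.95], [[0, 0, 0], [0, 0, 0], 0.95]]'

```text
time: 32.05
tool_pos: [486.4, -310.0, 96.7]
tcp_rot: [179.8, 17.1, 122.3]
ft_force: [0.8, -0.7, -0.7]
finger_gap: 14.4
```

```bash
python3 m.py .887 .3 .087 .3 20
```

```text
target [ 485.8 -309.7   97.9] [180.   17.2 122.6]
t 32.05 p [ 486.4 -310.    96.7] rot [179.8  17.1 122.3] F [ 0.8 -0.7 -0.7] gap 14.4
total shift mm (present tool axes) [ 0.2 -0.3 -1.3] turn deg [ 0.1 -0.1 -0.3] rows 1
first-row turn rad [ 0.003 -0.002 -0.004]  per-row shifts:
[0.0002, -0.0003, -0.0013] 
[-0.0002, 0.0093, 0.0001] [-0.012, -0.0, -0.038]
[-0.0002, 0.0093, 0.0001] [-0.012, -0.0, -0.038]
[-0.0002, 0.0093, 0.0001] [-0.012, 0.0, -0.038]
[-0.0002, 0.0093, 0.0001] [-0.012, -0.0, -0.038]
[-0.0002, 0.0093, 0.0001] [-0.012, 0.0, -0.038]
[-0.0002, 0.0093, 0.0001] [-0.012, -0.0, -0.038]
[-0.0002, 0.0093, 0.0001] [-0.012, 0.0, -0.038]
[-0.0002, 0.0093, 0.0001] [-0.012, 0.0, -0.038]
[-0.0002, 0.0093, 0.0001] [-0.012, 0.0, -0.038]
[-0.0002, 0.0093, 0.0001] [-0.012, 0.0, -0.038]
[-0.0002, 0.0093, 0.0001] [-0.012, -0.0, -0.038]
[-0.0002, 0.0093, 0.0001] [-0.012, 0.0, -0.038]
[-0.0002, 0.0093, 0.0001] [-0.012, 0.0, -0.038]
[-0.0002, 0.0093, 0.0001] [-0.012, -0.0, -0.038]
[-0.0002, 0.0093, 0.0001] [-0.012, -0.0, -0.038]
[-0.0002, 0.0093, 0.0001] [-0.012, 0.0, -0.038]
[-0.0002, 0.0093, 0.0001] [-0.012, 0.0, -0.038]
[-0.0002, 0.0093, 0.0001] [-0.012, -0.0, -0.038]
[-0.0002, 0.0093, 0.0001] [-0.012, 0.0, -0.038]
[-0.0002, 0.0093, 0.0001] [-0.012, 0.0, -0.038]
```

Request:
carry_out --increments '[[[0, 0.009, -0.001], [-0.012, 0, -0.038], 0.95], [[0, 0.009, 0], [-0.012, 0, -0.038], 0.95], [[0, 0.009, 0], [-0.012, 0, -0.038], 0.95], [[0, 0.009, 0], [-0.012, 0, -0.038], 0.95], [[0, 0.009, 0], [-0.012, 0, -0.038], 0.95], [[0, 0, 0], [0, 0, 0], 0.95]]'

```text
time: 32.65
tool_pos: [523.6, -283.6, 95.8]
tcp_rot: [179.6, 16.6, 134.0]
ft_force: [1.0, -0.5, -0.8]
finger_gap: 14.5
```

```bash
python3 m.py .69 .3;  python3 -c "
from h import *
snap('wrist','w35')"
```

```text
target [ 522.8 -283.    97.9] [-180.    17.2  133.8]
t 32.65 p [ 523.6 -283.6   95.8] rot [179.6  16.6 134. ] F [ 1.  -0.5 -0.8] gap 14.5
total shift mm (present tool axes) [ 0.4 -0.2 -2.3] turn deg [ 0.4 -0.6  0.1] rows 1
first-row turn rad [ 0.007 -0.011  0.002]  per-row shifts:
[0.0004, -0.0002, -0.0023]
```

View pics/w35.png

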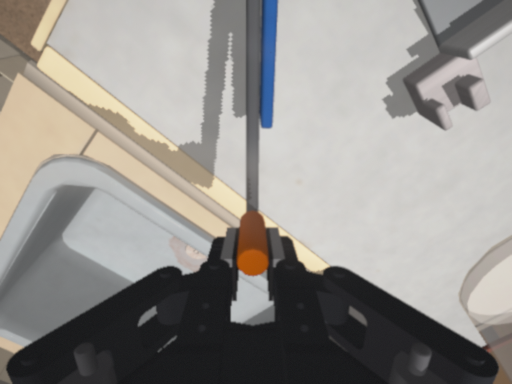

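Gate follows perfectly. I'll keep swinging.

Request:
carry_out --increments '[[[0, 0.009, -0.002], [-0.01, -0.006, -0.038], 0.95], [[0, 0.009, -0.001], [-0.012, -0.003, -0.038], 0.95], [[0, 0.009, 0], [-0.012, 0, -0.038], 0.95], [[0, 0.009, 0], [-0.012, 0, -0.038], 0.95], [[0, 0.009, 0], [-0.012, 0, -0.038], 0.95], [[0, 0.009, 0], [-0.012, 0, -0.038], 0.95], [[0, 0.009, 0], [-0.012, 0, -0.038], 0.95], [[0, 0.009, 0], [-0.012, 0, -0.038], 0.95], [[0, 0, 0], [0, 0, 0], 0.95]]'

```text
time: 33.6
tool_pos: [567.5, -229.7, 97.6]
tcp_rot: [179.5, 16.9, 151.9]
ft_force: [0.7, 1.5, -2.0]
finger_gap: 14.8
```

```bash
python3 m.py .37 .3;  python3 -c "
from h import *
snap('wrist','w36')"
```

```text
target [ 569.6 -225.9   97.9] [180.   17.2 152.2]
t 33.6 p [ 567.5 -229.7   97.6] rot [179.5  16.9 151.9] F [ 0.7  1.5 -2. ] gap 14.8
total shift mm (present tool axes) [-0.1  4.4 -0.3] turn deg [ 0.5 -0.3 -0.3] rows 1
first-row turn rad [ 0.008 -0.005 -0.005]  per-row shifts:
[-0.0001, 0.0044, -0.0003]
```

View pics/w36.png

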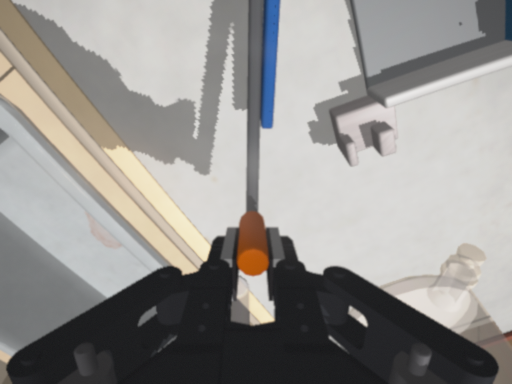

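```bash
python3 - <<'E'
from h import *
s=snap('top')
for u,v in [(318,130),(318,108),(297,110),(342,110),(303,138)]: print(u,v,onz(s,u,v,0).round(),onz(s,u,v,100).round())
E
python3 m.py .38 .3 .08 .3 8|head -6
```

```text
318 130 [ 793. -154.    0.] [ 766. -139.  100.]
318 108 [ 876. -157.    0.] [ 843. -142.  100.]
297 110 [870. -80.   0.] [838. -70. 100.]
342 110 [ 867. -245.    0.] [ 834. -224.  100.]
303 138 [764. -98.   0.] [738. -87. 100.]
target [ 568.4 -227.9   97.9] [180.   17.2 151.6]
t 33.7 p [ 567.2 -230.2   97.6] rot [179.5  16.9 151.8] F [ 1.8  1.3 -1. ] gap 14.7
total shift mm (present tool axes) [-0.1  2.6 -0.3] turn deg [ 0.6 -0.3  0.2] rows 1
first-row turn rad [ 0.01  -0.005  0.003]  per-row shifts:
[-0.0001, 0.0026, -0.0003] 
[-0.0002, 0.0087, 0.0001] [-0.011, 0.0, -0.036]
```

Flask is more than 150 mm beyond the end position, so the way is clear. I'll continue to q≈0.1.

Request:
carry_out --increments '[[[0, 0.011, 0], [-0.005, -0.003, -0.036], 0.95], [[0, 0.0095, 0], [-0.011, 0, -0.036], 0.95], [[0, 0.009, 0], [-0.011, 0, -0.036], 0.95], [[0, 0.009, 0], [-0.011, 0, -0.036], 0.95], [[0, 0.009, 0], [-0.011, 0, -0.036], 0.95], [[0, 0.009, 0], [-0.011, 0, -0.036], 0.95], [[0, 0.009, 0], [-0.011, 0, -0.036], 0.95], [[0, 0, 0], [0, 0, 0], 0.95]]'

```text
time: 34.5
tool_pos: [593.4, -167.4, 98.5]
tcp_rot: [180.0, 17.3, 167.7]
ft_force: [1.9, 0.5, -1.5]
finger_gap: 14.5
```

```bash
python3 m.py .11 .3;  python3 -c "
from h import *
snap('wrist','w37')"
```

```text
target [ 592.8 -170.5   97.9] [-180.    17.2  167.1]
t 34.5 p [ 593.4 -167.4   98.5] rot [180.   17.3 167.7] F [ 1.9  0.5 -1.5] gap 14.5
total shift mm (present tool axes) [ 0.2 -3.1  0.5] turn deg [0.2 0.1 0.6] rows 1
first-row turn rad [0.003 0.001 0.01 ]  per-row shifts:
[0.0002, -0.0031, 0.0005]
```

View pics/w37.png

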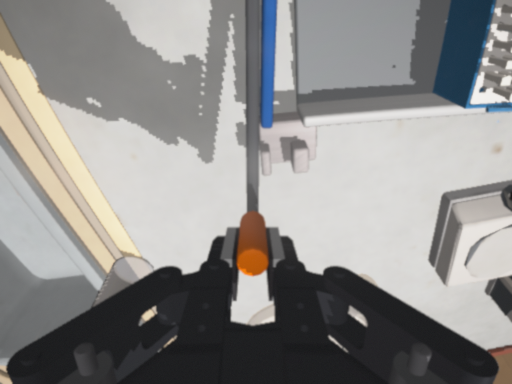

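Request:
carry_out --increments '[[[0, 0.007, 0], [-0.009, 0, -0.028], 0.95], [[0, 0.007, 0], [-0.009, 0, -0.028], 0.95], [[0, 0.005, 0], [-0.007, 0, -0.02], 0.95], [[0, 0, 0], [0, 0, 0], 0.95]]'

```text
time: 34.95
tool_pos: [597.4, -148.4, 98.8]
tcp_rot: [179.9, 17.3, 172.5]
ft_force: [1.9, -0.4, -1.5]
finger_gap: 14.5
```

```bash
python3 m.py 0 .3;  python3 -c "
from h import *
snap('wrist','w38')"
```

```text
target [ 598.1 -145.6   97.9] [180.   17.2 173.4]
t 34.95 p [ 597.4 -148.4   98.8] rot [179.9  17.3 172.5] F [ 1.9 -0.4 -1.5] gap 14.5
total shift mm (present tool axes) [-0.1  2.9  0.9] turn deg [-0.2  0.1 -0.9] rows 1
first-row turn rad [-0.004  0.002 -0.015]  per-row shifts:
[-0.0001, 0.0029, 0.0009]
```

View pics/w38.png

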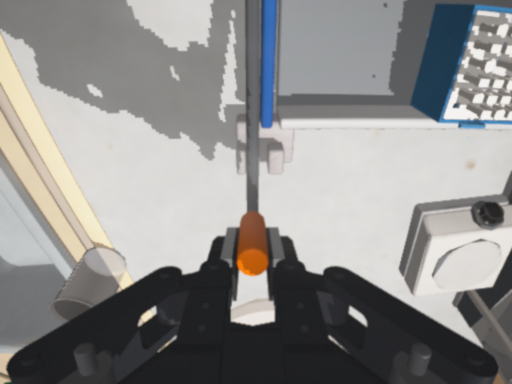

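Request:
carry_out --increments '[[[0, 0.003, 0], [-0.004, 0, -0.013], 0.95], [[0, 0.001, 0], [0, 0, -0.003], 0.95], [[0, 0, 0], [0, 0, 0], 0.95]]'

```text
time: 35.3
tool_pos: [597.9, -145.0, 98.9]
tcp_rot: [-179.9, 17.3, 173.4]
ft_force: [2.6, -0.6, -2.3]
finger_gap: 14.7
```

```bash
python3 m.py 0 .3 0 0 8;  python3 -c "
from h import *
s=snap('wrist','w39'); cv2.imwrite('pics/c39.png',cv2.resize(s['image'][90:250,180:340],None,fx=3.7,fy=3.7,interpolation=cv2.INTER_CUBIC))"
```

```text
target [ 598.1 -145.6   97.9] [180.   17.2 173.4]
t 35.3 p [ 597.9 -145.    98.9] rot [-179.9   17.3  173.4] F [ 2.6 -0.6 -2.3] gap 14.7
total shift mm (present tool axes) [ 0.  -0.6  1. ] turn deg [-0.   0.1  0. ] rows 1
first-row turn rad [-0.001  0.002  0.001]  per-row shifts:
[0.0, -0.0006, 0.001] 
[-0.0009, 0.0, 0.0055] [-0.0, 0.037, 0.0]
[-0.0009, 0.0, 0.0055] [0.0, 0.038, 0.0]
[-0.0009, -0.0, 0.0055] [-0.0, 0.038, 0.0]
[-0.0009, 0.0, 0.0055] [-0.0, 0.038, -0.0]
[-0.0009, -0.0, 0.0055] [-0.0, 0.037, 0.0]
[-0.0009, 0.0, 0.0055] [0.0, 0.037, 0.0]
[-0.0009, 0.0, 0.0055] [0.0, 0.038, 0.0]
[-0.0009, -0.0, 0.0055] [0.0, 0.037, -0.0]
```

View pics/c39.png

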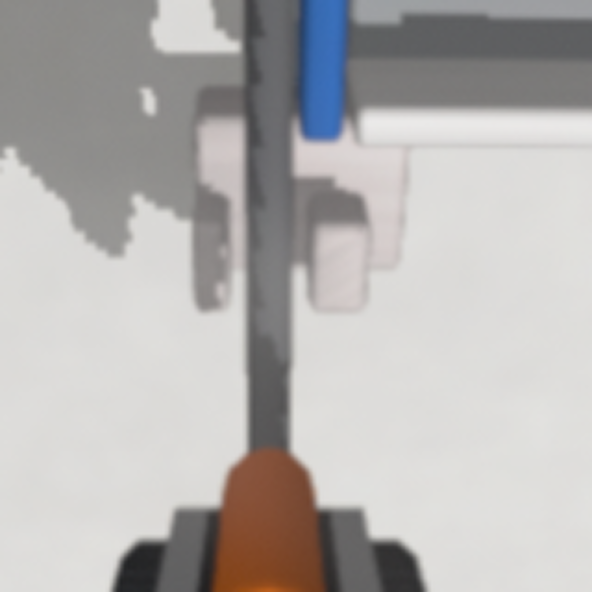

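Request:
carry_out --increments '[[[-0.001, 0, 0.0055], [0, 0.037, 0], 0.95], [[-0.001, 0, 0.0055], [0, 0.037, 0], 0.95], [[-0.001, 0, 0.0055], [0, 0.037, 0], 0.95], [[-0.001, 0, 0.0055], [0, 0.037, 0], 0.95], [[-0.001, 0, 0.0055], [0, 0.037, 0], 0.95], [[0, 0, 0], [0, 0, 0], 0.95]]'

```text
time: 35.95
tool_pos: [608.9, -146.3, 72.2]
tcp_rot: [-180.0, 6.3, 173.3]
ft_force: [1.9, -0.5, -1.2]
finger_gap: 14.7
```

```bash
python3 m.py 0 .1;  python3 -c "
from h import *
s=snap('wrist','w40'); cv2.imwrite('pics/c40.png',cv2.resize(s['image'][90:250,180:340],None,fx=3.7,fy=3.7,interpolation=cv2.INTER_CUBIC))"
```

```text
target [ 609.1 -146.8   70.4] [180.    5.7 173.4]
t 35.95 p [ 608.9 -146.3   72.2] rot [-180.     6.3  173.3] F [ 1.9 -0.5 -1.2] gap 14.7
total shift mm (present tool axes) [-0.1 -0.5  1.8] turn deg [-0.   0.6 -0.1] rows 1
first-row turn rad [-0.     0.011 -0.001]  per-row shifts:
[-0.0001, -0.0005, 0.0018]
```

View pics/c40.png

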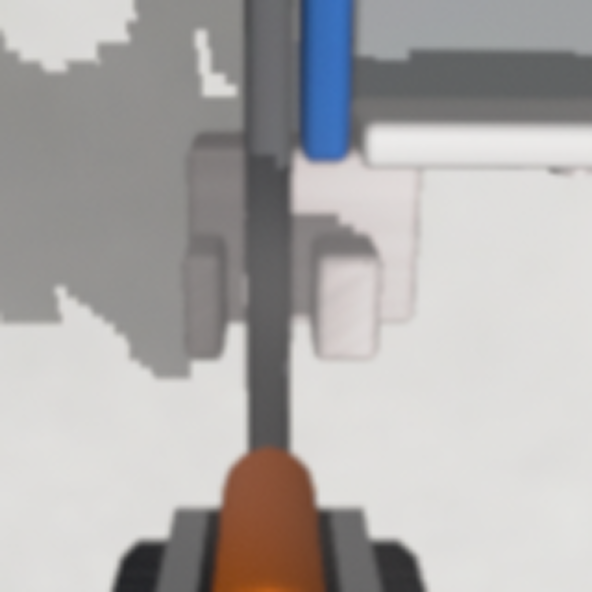

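Request:
carry_out --increments '[[[-0.001, 0, 0.0055], [0, 0.037, 0], 0.95], [[-0.001, 0, 0.0055], [0, 0.037, 0], 0.95], [[0, 0, 0.003], [0, 0.02, 0], 0.95], [[0, 0, 0], [0, 0, 0], 0.95]]'

```text
time: 36.4
tool_pos: [612.2, -146.7, 59.1]
tcp_rot: [180.0, 1.1, 173.3]
ft_force: [2.2, -0.1, -1.7]
finger_gap: 14.2
```

```bash
python3 m.py 0 0;  python3 -c "
from h import *
s=snap('wrist','w41'); cv2.imwrite('pics/c41.png',cv2.resize(s['image'][90:250,180:340],None,fx=3.7,fy=3.7,interpolation=cv2.INTER_CUBIC))"
```

```text
target [ 612.5 -147.2   56. ] [180.    0.  173.4]
t 36.4 p [ 612.2 -146.7   59.1] rot [180.    1.1 173.3] F [ 2.2 -0.1 -1.7] gap 14.2
total shift mm (present tool axes) [-0.3 -0.5  3.1] turn deg [ 0.   1.1 -0.1] rows 1
first-row turn rad [ 0.     0.019 -0.002]  per-row shifts:
[-0.0003, -0.0005, 0.0031]
```

View pics/c41.png

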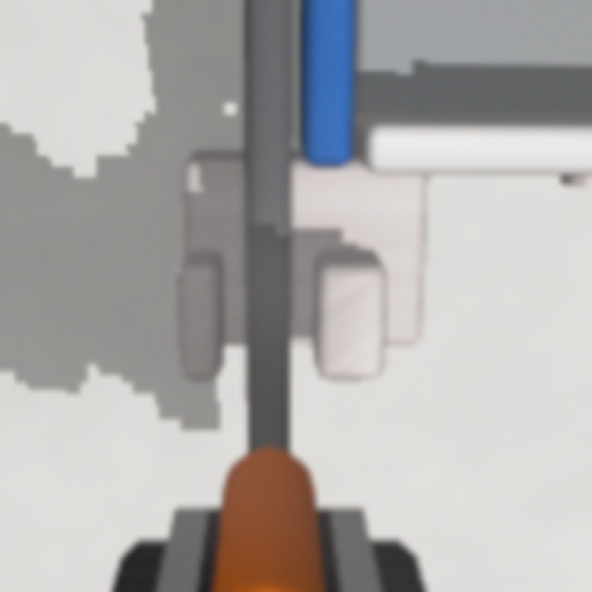

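Request:
carry_out --increments '[[[0, 0, 0.002], [0, 0.014, 0], 0.95], [[0, 0, 0], [0, 0, 0], 0.95], [[0, 0, 0], [0, 0, 0], 0.7], [[0, 0, 0], [0, 0, 0], 0.4], [[0, 0, 0], [0, 0, 0], 0], [[0, 0, 0], [0, 0, 0], 0], [[0, 0, 0], [0, 0, 0], 0], [[0, 0, -0.015], [0, 0, 0], 0], [[0, 0, -0.03], [0, 0, 0], 0], [[0, 0, -0.04], [0, 0, 0], 0], [[0, 0, -0.04], [0, 0, 0], 0], [[0, 0, 0], [0, 0, 0], 0]]'

```text
time: 37.65
tool_pos: [608.5, -146.1, 189.6]
tcp_rot: [180.0, -0.0, 173.3]
ft_force: [0.1, -0.6, 1.2]
finger_gap: 85.2
```

```bash
python3 -c "
from h import *
s=snap('wrist','w42'); np.save('w42.npy',{k:s[k] for k in s if k!='image'},allow_pickle=True)"
```

```text
(no output)
```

View pics/w42.png

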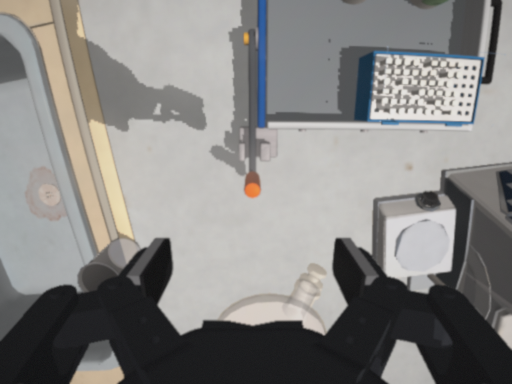

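```bash
python3 -c "
from h import *
plan([580,-40,330],[180,0,173],35)"
```

```text
t 37.7 p [ 607.4 -145.8  186.9] rot [179.9  -0.2 173.3] F [ 0.1 -0.4 -0.3] gap 85.5
total shift mm (present tool axes) [  40.1  102.  -142.9] turn deg [ 0.1 -0.2  0.3] rows 6
first-row turn rad [ 0.    -0.001  0.001]  per-row shifts:
[0.0067, 0.017, -0.0238]
```

Request:
carry_out --increments '[[[0, 0, -0.03], [0, 0, 0], 0], [[0.005, 0.015, -0.03], [0, 0, 0], 0], [[0.007, 0.02, -0.03], [0, 0, 0], 0], [[0.009, 0.022, -0.028], [0, 0, 0], 0], [[0.009, 0.022, -0.02], [0, 0, 0], 0], [[0.009, 0.02, -0.01], [0, 0, 0], 0], [[0, 0, 0], [0, 0, 0], 0], [[0, 0, 0], [0, 0, 0], 0]]'

```text
time: 38.5
tool_pos: [576.7, -39.5, 338.1]
tcp_rot: [179.8, -0.6, 173.2]
ft_force: [-0.6, -0.3, -0.2]
finger_gap: 85.8
```

```bash
python3 -c "
from h import *
s=snap('wrist','w43'); np.save('w43.npy',{k:s[k] for k in s if k!='image'},allow_pickle=True)
cv2.imwrite('pics/c43.png',cv2.resize(s['image'][0:230,120:440],None,fx=2.5,fy=2.5,interpolation=cv2.INTER_CUBIC))
snap('scene','s43')
a=cv2.imread('pics/s43.png')[120:270,220:380]; cv2.imwrite('pics/c43s.png',cv2.resize(a,None,fx=4,fy=4,interpolation=cv2.INTER_CUBIC))"
```

```text
(no output)
```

View pics/c43.png

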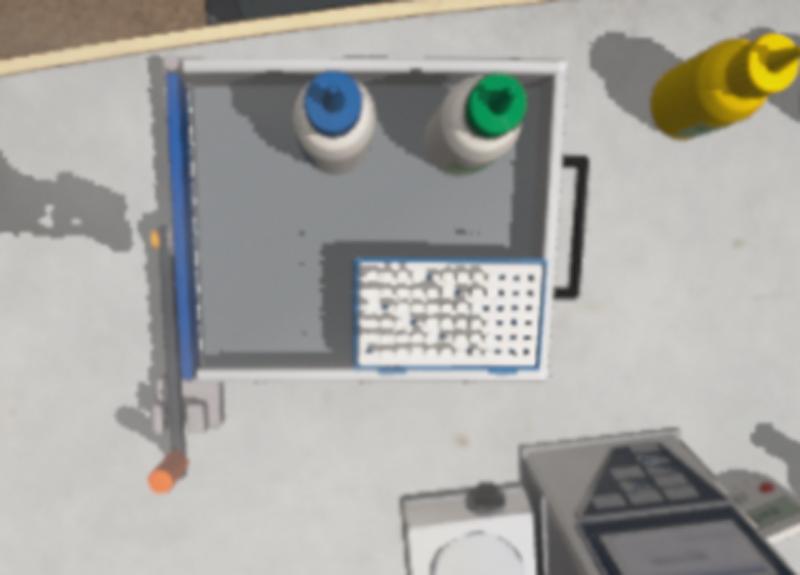

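View pics/c43s.png

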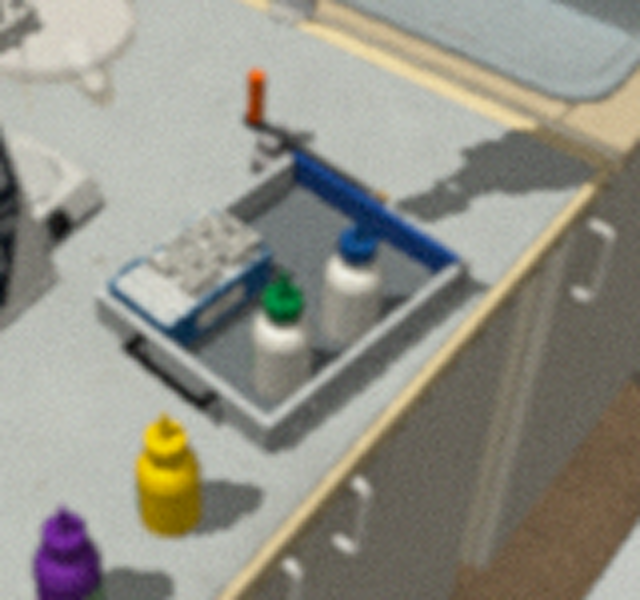

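```bash
python3 - <<'E'
from h import *
s=np.load('w43.npy',allow_pickle=True).item()
q=lambda x,y,z: onz(s,120+(x+.5)/2.5-.5,(y+.5)/2.5-.5,z)
b=[q(x,y,45) for x,y in [(547,260),(543,369),(356,368),(356,260)]]
print([car(p,CC,CY).round(1).tolist() for p in b])
w=[q(x,y,36) for x,y in [(565,64),(549,376)]]; print('outer NL,FL',[car(p,CC,CY).round(1).tolist() for p in w])
g=[q(x,y,36) for x,y in [(174,74),(191,378)]]; g=[car(p,CC,CY) for p in g]; print(g,'q',-np.arctan2(*(g[1]-g[0])[::-1]))
P=car(q(160,480,86),CC,CY); print('post top',P,'expect 148.5,-125.5')
E
```

```text
[[20.2, 111.6], [86.9, 113.8], [86.3, -5.1], [20.6, -5.4]]
outer NL,FL [[-93.1, 118.2], [92.5, 120.9]]
[array([ -87.12792125, -112.72855106]), array([  93.20165696, -111.43132873])] q -0.007193495227690302
post top [ 147.40639824 -123.57079052] expect 148.5,-125.5
```

```bash
python3 -c "
from bench import r
print(r.hand_in()); print(r.sense()['time'])"
```

```text
the job is handed in; nothing more can be done
None
the job is handed in; nothing more can be done
```

The tray is packed, the gate is latched, and I handed the job in at about 38.6 s; the hand-in gives no verdict.

**What I did:**
- I pushed the tip box against the far wall, then against the left wall.
- Only two squeeze bottles were there, buffer_7 (green) and buffer_9 (blue). I stood both upright along the near wall, about (-55, 60) and (-55, -15) mm in carrier axes.
- I lifted the latch bar by its orange post to about 0.3 rad, swung the gate from 0.89 rad to shut, lowered the bar into the notch and let go.

**Last checks, from the wrist and scene pictures:**
- **Box:** its corners measure x 20 to 87 and y -5 to 112 mm, which is flush within the measuring error of about 2 mm. It is square to about 0.02 rad.
- **Bottles:** both stand upright.
- **Gate:** it measures about -0.01 rad, so shut.
- **Bar:** it looks seated in the notch, with the post top within about 2 mm of where it should be.
- **Robot:** the gripper was open and clear of everything.
- **Bystanders:** I never touched the dropping bottle, the beaker or the label roll.

**Disagreement:** the top camera placed the carrier about 8 mm away from where the wrist camera did. The scene camera agreed with the wrist, and so did the points where the box met the walls, so I used the wrist view. I saw no knock to the box in the later pictures.

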